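# Restock the bike bench's runner rack and slide its tray back in

## Task

Restock the runner rack: stand every gas cartridge neck up in its own hole of the holder on the rack's deck, and pack all the containers that are there (grease tub, puncture-kit tin, lube bottle, and the spray can or the paint tin) upright on the floor of the bin beside it. Then slide the handled tray in from the front, fully home, onto the lowest pair of runners on which it clears everything below. Leave the tape roll, the screwdriver and the sprocket where they lie.

Things in the scene. Friction and masses are not known exactly. Their poses are not given: they have to be found in the camera images.
- rack: Grey steel runner rack fixed to the bench, open at front, back and top: a deck (top 12 mm above the bench) between two upright end panels 210 mm deep (x), 238 mm high, 340 mm apart inside (y). Origin: centre of the underside; x points from the open front to the back, z up. Each panel ends on top in an 18 mm inward flange, so a tray can only enter from the front.
- runner0 (a point): Midpoint between the front ends of the lowest pair of runners, level with their upper faces, 75 mm above the bench. The runners are flat strips 18 mm wide and 3 mm thick along both end panels, front to back (rack's x); this point is 105 mm in front of the rack's centre. Posts at their rear ends stop the tray: fully home, its middle is 103 mm behind this point.
- runner1 (a point): Midpoint between the front ends of the middle pair of runners, level with their upper faces, 130 mm above the bench. The runners are flat strips 18 mm wide and 3 mm thick along both end panels, front to back (rack's x); this point is 105 mm in front of the rack's centre. Posts at their rear ends stop the tray: fully home, its middle is 103 mm behind this point.
- runner2 (a point): Midpoint between the front ends of the top pair of runners, level with their upper faces, 185 mm above the bench. The runners are flat strips 18 mm wide and 3 mm thick along both end panels, front to back (rack's x); this point is 105 mm in front of the rack's centre. Posts at their rear ends stop the tray: fully home, its middle is 103 mm behind this point.
- bin_in (a point): Open white plastic bin fixed on the rack's deck, in its front or its back half: inside 62 mm (x) by 196 mm (y), walls 3 mm thick, 33 mm deep inside. This point is the centre of its inner floor, 15 mm above the bench; x, y as the rack's. The containers fit in one row along y, the tin with its 54 mm side along x.
- holder_hole0 (a point): Centre of the mouth of hole 0 of 4 in the black cartridge holder, a block 44 x 172 x 32 mm fixed on the rack's deck in the half that the bin leaves free. Holes 27 mm across, 26 mm deep, 40 mm apart in a row along the block's y (as the rack's y); mouths 44 mm above the bench.
- holder_hole1 (a point): Centre of the mouth of hole 1 of 4 in the black cartridge holder, a block 44 x 172 x 32 mm fixed on the rack's deck in the half that the bin leaves free. Holes 27 mm across, 26 mm deep, 40 mm apart in a row along the block's y (as the rack's y); mouths 44 mm above the bench.
- holder_hole2 (a point): Centre of the mouth of hole 2 of 4 in the black cartridge holder, a block 44 x 172 x 32 mm fixed on the rack's deck in the half that the bin leaves free. Holes 27 mm across, 26 mm deep, 40 mm apart in a row along the block's y (as the rack's y); mouths 44 mm above the bench.
- holder_hole3 (a point): Centre of the mouth of hole 3 of 4 in the black cartridge holder, a block 44 x 172 x 32 mm fixed on the rack's deck in the half that the bin leaves free. Holes 27 mm across, 26 mm deep, 40 mm apart in a row along the block's y (as the rack's y); mouths 44 mm above the bench.
- carton: Cardboard carton fixed on the bench, 31 x 121 mm, 30 mm high, with a row of three cells along its y, 40 mm apart (the middle one at the centre), each 25 mm square with its floor 3 mm above the bench. Origin: centre of its underside.
- cart0_mid (a point): Steel gas cartridge, if present: 22 mm across, 88 mm long, round (hemispherical) bottom, straight up to 66 mm above its bottom, then tapering to a 9 mm neck; 58 g. Starts neck up in a carton cell, leaning a little. This point is its centre, 44 mm above its bottom; z points to the neck.
- cart1_mid (a point): Steel gas cartridge, if present: 22 mm across, 88 mm long, round (hemispherical) bottom, straight up to 66 mm above its bottom, then tapering to a 9 mm neck; 58 g. Starts neck up in a carton cell, leaning a little. This point is its centre, 44 mm above its bottom; z points to the neck.
- cart2_mid (a point): Steel gas cartridge, if present: 22 mm across, 88 mm long, round (hemispherical) bottom, straight up to 66 mm above its bottom, then tapering to a 9 mm neck; 58 g. Starts neck up in a carton cell, leaning a little. This point is its centre, 44 mm above its bottom; z points to the neck.
- tub_mid (a point): White grease tub with a grey lid, if present: round, 56 mm across, 74 mm high, about 0.26 kg. Stands on its base. This point is its centre, 37 mm above its base; z is its upright axis.
- tin_mid (a point): Plain metal puncture-kit tin, if present: rectangular, 54 mm (its x) by 36 mm (its y), 72 mm high, 0.16 kg. Stands on its base. This point is its centre, 36 mm above its base; z is its upright axis.
- lube_mid (a point): Black chain-lube bottle with a white nozzle, if present: round body 42 mm across and 74 mm high, then a nozzle up to 96 mm; 0.14 kg. Stands on its base. This point is its centre, 48 mm above its base; z is its upright axis.
- spray_mid (a point): Tall spray can, if present (then there is no paint tin): round body 45 mm across up to 104 mm, then a black cap 34 mm across up to 132 mm; 0.18 kg. Stands on its base. This point is its centre, 66 mm above its base; z is its upright axis.
- paint_mid (a point): Short round paint tin, if present (then there is no spray can): 45 mm across, 80 mm high, 0.22 kg. Stands on its base. This point is its centre, 40 mm above its base; z is its upright axis.
- tray_grip (a point): Centre of the carrying handle of a shallow aluminium tray, 190 mm (x) by 330 mm (y), rim 22 mm high, 0.45 kg, lying on the bench, the same either way round. The handle is a bar across its middle, 130 mm along y, 10 mm thick, 16 mm high; this point is 46 mm above the tray's underside, over its middle. It rests on runners by its 190 mm edges, with 5 mm play at each side. Carried fast, it swings.
- tape: Roll of black tape, 90 mm across and 24 mm high, flat on the bench; not part of the job. Origin: centre of its underside.
- driver: Screwdriver, 150 mm long, lying on the bench along its own x; not part of the job. Origin: about the middle of its length, underneath.
- sprocket: Dark steel sprocket, 112 mm across and 8 mm thick, flat on the bench; not part of the job. Origin: centre of its underside.

How it is judged:
On the way, in this order (a step that is already met when the one before it is completed fails the run):
1. every cartridge stands in the holder and every container stands in the bin (((horizontal distance between cart0_mid and holder_hole0 below 0.009 m and z of cart0_mid in the frame of holder_hole0 between 0.01 and 0.025 m) or (horizontal distance between cart0_mid and holder_hole1 below 0.009 m and z of cart0_mid in the frame of holder_hole1 between 0.01 and 0.025 m) or (horizontal distance between cart0_mid and holder_hole2 below 0.009 m and z of cart0_mid in the frame of holder_hole2 between 0.01 and 0.025 m) or (horizontal distance between cart0_mid and holder_hole3 below 0.009 m and z of cart0_mid in the frame of holder_hole3 between 0.01 and 0.025 m)) and angle between each of cart0_mid, cart1_mid, cart2_mid's own z axis and vertical below 0.25 rad and ((horizontal distance between cart1_mid and holder_hole0 below 0.009 m and z of cart1_mid in the frame of holder_hole0 between 0.01 and 0.025 m) or (horizontal distance between cart1_mid and holder_hole1 below 0.009 m and z of cart1_mid in the frame of holder_hole1 between 0.01 and 0.025 m) or (horizontal distance between cart1_mid and holder_hole2 below 0.009 m and z of cart1_mid in the frame of holder_hole2 between 0.01 and 0.025 m) or (horizontal distance between cart1_mid and holder_hole3 below 0.009 m and z of cart1_mid in the frame of holder_hole3 between 0.01 and 0.025 m)) and ((horizontal distance between cart2_mid and holder_hole0 below 0.009 m and z of cart2_mid in the frame of holder_hole0 between 0.01 and 0.025 m) or (horizontal distance between cart2_mid and holder_hole1 below 0.009 m and z of cart2_mid in the frame of holder_hole1 between 0.01 and 0.025 m) or (horizontal distance between cart2_mid and holder_hole2 below 0.009 m and z of cart2_mid in the frame of holder_hole2 between 0.01 and 0.025 m) or (horizontal distance between cart2_mid and holder_hole3 below 0.009 m and z of cart2_mid in the frame of holder_hole3 between 0.01 and 0.025 m)) and x of tub_mid in the frame of bin_in between -0.02 and 0.02 m and y of tub_mid in the frame of bin_in between -0.098 and 0.098 m and z of tub_mid in the frame of bin_in between 0.031 and 0.043 m and angle between each of tub_mid, tin_mid, lube_mid, spray_mid, paint_mid's own z axis and vertical below 0.12 rad and x of tin_mid in the frame of bin_in between -0.02 and 0.02 m and y of tin_mid in the frame of bin_in between -0.098 and 0.098 m and z of tin_mid in the frame of bin_in between 0.03 and 0.042 m and x of lube_mid in the frame of bin_in between -0.02 and 0.02 m and y of lube_mid in the frame of bin_in between -0.098 and 0.098 m and z of lube_mid in the frame of bin_in between 0.042 and 0.054 m and x of spray_mid in the frame of bin_in between -0.02 and 0.02 m and y of spray_mid in the frame of bin_in between -0.098 and 0.098 m and z of spray_mid in the frame of bin_in between 0.06 and 0.072 m and x of paint_mid in the frame of bin_in between -0.02 and 0.02 m and y of paint_mid in the frame of bin_in between -0.098 and 0.098 m and z of paint_mid in the frame of bin_in between 0.034 and 0.046 m), for 0.2 s.
2. the tray is fully home on the lowest pair of runners that clears what is below (x of tray_grip in the frame of rack between -0.012 and 0.006 m and y of tray_grip in the frame of rack between -0.012 and 0.012 m and angle between the x axis of tray_grip and the x axis of rack, either way round below 0.06 rad and angle between tray_grip's own z axis and vertical below 0.05 rad and (z of tray_grip in the frame of rack between 0.171 and 0.183 m or (x of spray_mid in the frame of bin_in between -0.02 and 0.02 m and y of spray_mid in the frame of bin_in between -0.098 and 0.098 m and z of spray_mid in the frame of bin_in between 0.06 and 0.072 m and angle between spray_mid's own z axis and vertical below 0.12 rad)) and (z of tray_grip in the frame of rack between 0.226 and 0.238 m or (x of paint_mid in the frame of bin_in between -0.02 and 0.02 m and y of paint_mid in the frame of bin_in between -0.098 and 0.098 m and z of paint_mid in the frame of bin_in between 0.034 and 0.046 m and angle between paint_mid's own z axis and vertical below 0.12 rad))), for 0.2 s.
At the end, for the whole second after the job is handed in: Cartridges stand in holes of the holder (tilt under 0.25 rad); containers stand on the bin floor (tilt under 0.12 rad); the tray is level and square, within 12 mm of fully home, on the middle runners, or the top ones if the spray can is there. Everything released (all of step 1 and all of step 2); the robot touches nothing.
It fails at once if the tape roll, the screwdriver or the sprocket is shoved more than 6 cm (distance of any of tape, driver, sprocket from where it was at the start of the episode above 0.06 m).
Of cart0, cart1, cart2 only 2 to 3 are there at a start; the rules pass over those that are not, and their reading is None.
Of tub, tin, lube only 2 to 3 are there at a start; the rules pass over those that are not, and their reading is None.
Of spray, paint only 1 to 1 are there at a start; the rules pass over those that are not, and their reading is None.
At some moment in a run one of tub, tray may be knocked a few centimetres aside while the robot is not near it.
It also fails if it takes over 210 s, if anything falls off the work surface, if the arm or the gripper's body presses on something with over 40 N, if the wrist force passes 120 N, or if a joint passes its speed limit or range.

## Robot

A 6-joint arm with a two-finger parallel gripper is mounted at the origin on the work surface. World frame = base frame: x ahead of the robot, y to its left, z up, the work surface at z = 0. Lengths are in m, angles in rad, forces in N, time in s.
With the tool pointing down it reaches from about 0.375 to 0.9 m from the base axis. Payload 3.1 kg.
Tool frame: the origin (TCP) lies at the very end of the fingers, on their centre line; the grasp point (between the pads) lies 19 mm behind it (grip_depth is the distance from the TCP to the grasp point, in m); z points along the fingers, y is the line along which they close (so a half turn about z gives the same grasp; the last joint's range is limited). The gripper opens to 85 mm and grips with 20 to 120 N. Pads are 22 mm wide; open, the fingers measure 114 mm over their backs; the gripper's body (76 mm by 85 mm) begins 54 mm behind the grasp point. The pads swing forward as they close: fully open they stand 13 mm farther back than shut.
Start: joints at [1.042, 0.527, 1.433, -0, 1.181, -0.178], TCP at [0.215, 0.587, 0.231] pointing down, gripper open.
Joint ranges: [-3.08, 3.08], [-0.75, 2.2], [0.22, 2.44], [-1.43, 4.57], [0, 2.65], [-2.85, 2.85]. Speed limits (rad/s): [2.79, 2.79, 3.14, 3.14, 3.14, 3.14].

## Interface

Orientations are given as a unit quaternion [x, y, z, w].
In Python, from station import * gives the robot as it stands.
- The arm moves only by the tool apply_moves, never from a script. Its argument "plan" is a list of rows, each a list of 7 numbers: the shift along the tool's x, y, z in m, then the turn, a rotation vector about the tool's x, y, z in rad, then the gripper command: -1 is fully open, 1 is shut, values between are in proportion. In form: [[dx, dy, dz, wx, wy, wz, jaw], ...]. A call has 1 to 8 rows; each row shifts and turns the commanded pose from where the row before left it, along the tool's axes as they then stand; what a row does not reach is not made up. A row lasts 1/8 s, in which the tool goes at most 62.5 mm and 10.7 degrees, less where a joint would pass 70% of its speed; a pose out of reach is approached as far as the arm can. A call is refused whole if a number of a shift passes 0.0625 or a number of a turn 0.188, either way. A call with a gripper value outside its range is refused whole. The fingers move at their own pace and stop on an object; "force" is the grip in N (left out, the last holds). Time passes only in rows, so rows that do not move let the fingers close. It gives the time, the measured TCP pose, the force, the opening and the grip force at its end, in the units of the state.
- sense(): the state, without advancing time (a new reading comes with each control period).
- snapshot(name): name is "scene" or "side" or "wrist"; returns the picture (420x560x3 uint8, red, green, blue); there is no depth.
- calibration(name): a dict with "camera_matrix" (3x3 intrinsics, pixels), "k1" (the pictures are not rectified: a ray, as slopes to the right and down, at radius r is drawn at 1 + k1 r^2 times it, then the intrinsics apply), "R" (3x3) and "t" (3): a world point X has camera coordinates R X + t; the wrist camera has in their place "mount" (4x4, takes a point from camera to tool coordinates, whose origin is the TCP and whose axes are the flange's). Camera axes: x right, y down, z forward; pixel columns grow to the right and rows downward; lengths in m; the calibration is good to about 2 mm. A picture is of the moment at which its call begins: read the wrist's pose just before it. calibration takes no time and is no camera call.
- sign_off(): hands the job in; it is judged then, once.
The state is a dict: "t": time; "q": joint angles; "qd": joint speeds; "tau": joint torques, N m; "tcp_pos": TCP position; "tool_rot": TCP orientation; "force": force on the tool from outside, world axes, zero at the start; "ft_torque": the same for the moment, N m; "finger_gap": opening from 0.0 (shut) to 1.0 (fully open); "gripper_force": force on a finger pad.
Only numpy, scipy, OpenCV 4.12 (cv2) and the standard library are available. Lean on these libraries where they do the work, as an engineer would, in place of code of your own. Each camera call takes 0.05 s, during which the arm holds its last target. There are 200 camera calls.

## Working session

There is one attempt and no reset: what is moved stays moved. The work goes in short steps, Python scripts to look and compute and a tool call to move; the robot and the scene stay as the last step left them, time stands still between calls to the robot, and variables do not carry over. Pictures are saved under pics/ and viewed, at most 14 in all, crops included, and the job is handed in when it is done.

Besides the shell and the picture viewer there is one more tool, called after "Emit:" by a JSON object that holds its "api" and its "payload", one argument or row to a line. apply_moves: Moves the arm, as the interface text tells. Its arguments: {"type":"object","properties":{"plan":{"type":"array"},"force":{"type":"number"}},"required":["plan"]}

```bash
ls; mkdir -p pics
cat > h.py <<'E'
from station import *
import numpy as np, cv2
from scipy.spatial.transform import Rotation as Ro
def cam(name,s=None):
    c=calibration(name);K=np.array(c["camera_matrix"]);k1=c["k1"]
    if name=="wrist":
        s=s or sense();M=np.array(c["mount"]);T=np.eye(4);T[:3,:3]=Ro.from_quat(s["tool_rot"]).as_matrix();T[:3,3]=s["tcp_pos"]
        W=np.linalg.inv(T@M);R,t=W[:3,:3],W[:3,3]
    else: R,t=np.array(c["R"]),np.array(c["t"])
    return K,k1,R,t
def ray(C,uv):
    K,k1,R,t=C
    p=cv2.undistortPoints(np.array([[uv]],float),K,np.array([k1,0,0,0.]))[0,0]
    d=R.T@np.array([p[0],p[1],1]);return -R.T@t,d
def onz(C,uv,z):
    o,d=ray(C,uv);return o+d*(z-o[2])/d[2]
def proj(C,X):
    K,k1,R,t=C
    return cv2.projectPoints(np.array([X],float),cv2.Rodrigues(R)[0],t,K,np.array([k1,0,0,0.]))[0][0,0]
def shot(name,f=None):
    s=sense();im=np.array(snapshot(name));C=cam(name,s)
    if f: cv2.imwrite("pics/"+f,im[:,:,::-1])
    return im,C
E
python3 - <<'E'
from h import *
for n in("scene","side"):
    im,C=shot(n,n+"0.png");print(n,-C[2].T@C[3],C[2][2])
s=sense();print(s)
print(calibration("wrist"))
E
```

```text
pics
scene [ 1.67596503 -0.7969926   1.09368689] [-0.67320913  0.46138926 -0.57784896]
side [-0.12379036 -0.98957721  0.94457974] [ 0.4702297   0.67233874 -0.57170328]
{'t': 0.1, 'q': array([ 1.04148294e+00,  5.28383594e-01,  1.43377990e+00, -6.20361167e-06,
        1.18143296e+00, -1.78474767e-01]), 'qd': array([ 8.33331811e-04, -4.60895274e-04, -2.86636663e-03,  4.69894959e-05,
       -3.87258574e-05,  7.31494047e-05]), 'tau': array([-2.39861884e-04, -4.43303525e+01, -1.78586447e+01, -2.55077302e-04,
        3.86706655e-03,  2.42289627e-05]), 'tcp_pos': array([0.21442592, 0.58636751, 0.23042329]), 'tool_rot': array([ 1.74519780e-01,  9.84653159e-01, -9.40808666e-04, -3.44521684e-04]), 'force': array([-0.01640722, -0.19394401, -0.06898029]), 'ft_torque': array([ 0.00419494,  0.02315653, -0.0206765 ]), 'gripper_force': 0.0, 'finger_gap': 1.0003590841349588}
{'camera_matrix': array([[304.98602799,   0.        , 278.03219503],
       [  0.        , 304.98602799, 209.97430952],
       [  0.        ,   0.        ,   1.        ]]), 'k1': -0.01432214862718893, 'mount': array([[ 4.11516976e-04, -9.59633076e-01, -2.81254672e-01,
         7.17146369e-02],
       [ 9.99999915e-01,  4.04147847e-04,  8.42058863e-05,
         1.11076186e-03],
       [ 3.28617164e-05, -2.81254682e-01,  9.59633160e-01,
        -1.42953136e-01],
       [ 0.00000000e+00,  0.00000000e+00,  0.00000000e+00,
         1.00000000e+00]])}
```

View pics/scene0.png

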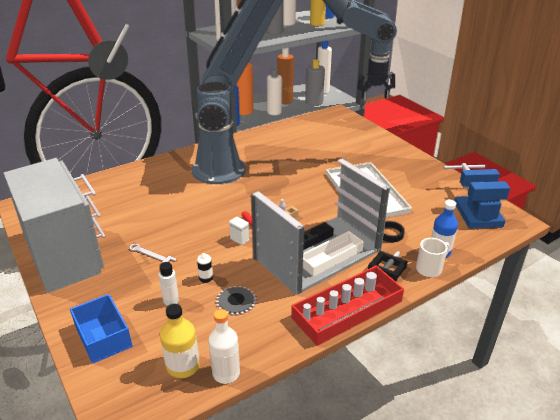

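View pics/side0.png

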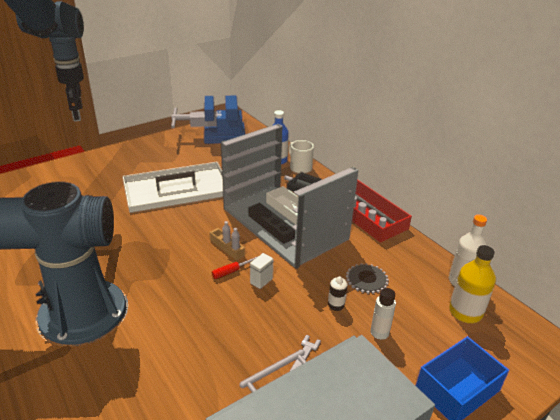

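Scene shows: rack (scene 250–385,163–287), carton with about 2 cartridges (side 228,238), tin (side 262,271), lube (338,293), spray can (383,315), tray (176,187). No tub seen. I enlarge to read the rack corners.

Run:
```python
import cv2
a=cv2.imread("pics/scene0.png")[140:320,190:430];b=cv2.imread("pics/side0.png")[110:350,110:410]
cv2.imwrite("pics/c1.png",cv2.resize(a,None,fx=3.3,fy=3.3,interpolation=cv2.INTER_CUBIC))
cv2.imwrite("pics/c2.png",cv2.resize(b,None,fx=2.5,fy=2.5,interpolation=cv2.INTER_CUBIC))
```

```text
(no output)
```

View pics/c1.png

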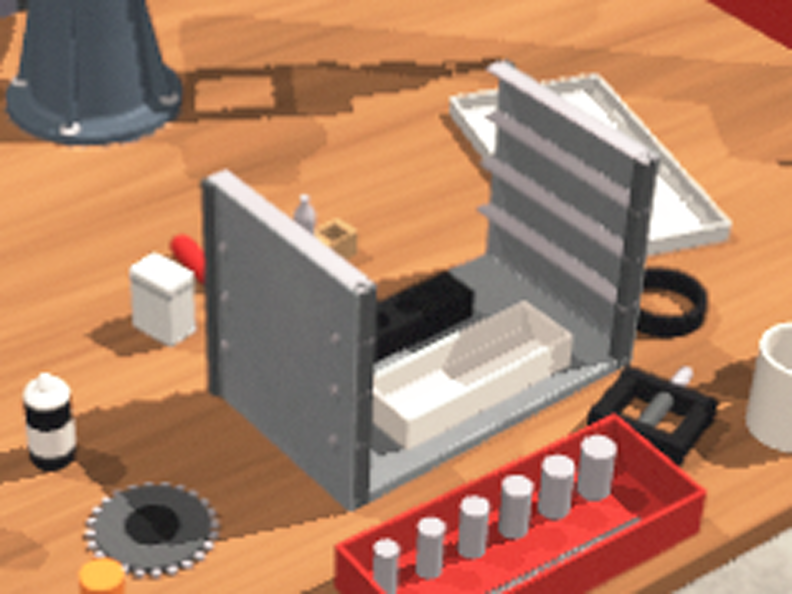

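View pics/c2.png

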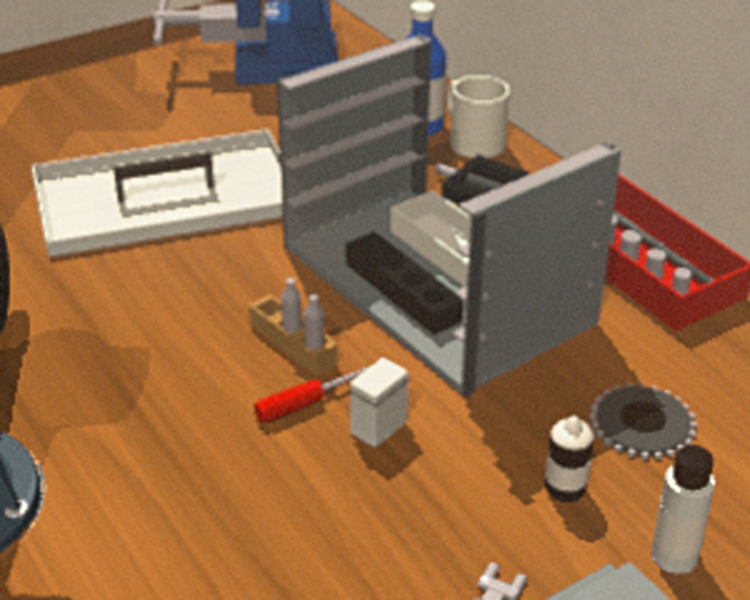

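```bash
cat > g.py <<'E'
from h import *
S=cam("scene");D=cam("side")
def a(u,v,z): return np.round(onz(S,(190+u/3.3,140+v/3.3),z)[:2]*1000)
def b(u,v,z): return np.round(onz(D,(110+u/2.5,110+v/2.5),z)[:2]*1000)
E
python3 - <<'E'
from g import *
print("rack a", [a(*p) for p in [(205,182,.238),(362,292,.238),(655,160,.238),(497,66,.238),(352,505,0),(632,368,0),(212,395,0)]])
print("rack b", [b(*p) for p in [(470,210,.238),(618,150,.238),(282,83,.238),(427,40,.238),(468,388,0),(287,248,0),(600,322,0)]])
print("bin a",[a(*p) for p in [(408,443,.012),(372,390,.048),(408,421,.048),(525,304,.048),(571,340,.048)]])
print("holder b",[b(*p) for p in [(348,243,.044),(375,235,.044),(434,311,.044),(435,290,.044),(392,266,.044)]])
print("tin b", [b(*p) for p in [(352,386,.072),(380,361,.072),(408,370,.072),(376,402,.072)]], "a",[a(*p) for p in [(132,265,.072),(153,255,.072),(193,267,.072),(168,288,.072)]])
print("lube a",a(49,378,.096),"b",b(573,420,.096),a(51,457,0),b(567,490,0))
print("spray b",b(694,456,.132),b(678,560,0),"a",np.round(onz(S,(167,267),.132),3))
print("cart b",b(290,281,.09),b(314,298,.09),"a",a(305,198,.09))
print("carton b",[b(*p) for p in[(250,307,.03),(272,298,.03),(336,348,.03),(308,362,.03)]])
print("tray b",[b(*p) for p in[(36,168,.022),(268,133,.022),(287,190,.022),(48,250,.022)]],[b(*p) for p in[(115,168,.054),(210,155,.054)]])
print("tray a",[a(*p) for p in[(450,98,.022),(598,76,.022),(732,230,.022)]])
print("driver b",b(258,410,.01),b(365,370,.005),"spro",b(645,416,.008),"tape a",a(668,300,.024))
E
```

```text
rack a [array([ 546., -160.]), array([ 749., -135.]), array([728., 193.]), array([522., 177.]), array([ 741., -134.]), array([731., 199.]), array([ 547., -161.])]
rack b [array([ 537., -148.]), array([ 740., -140.]), array([510., 183.]), array([717., 186.]), array([ 547., -150.]), array([512., 189.]), array([ 747., -140.])]
bin a [array([712., -54.]), array([669., -64.]), array([721., -61.]), array([643., 133.]), array([710., 134.])]
holder b [array([549., 104.]), array([586., 100.]), array([561., -62.]), array([584., -31.]), array([568.,  35.])]
tin b [array([ 398., -147.]), array([ 443., -130.]), array([ 460., -158.]), array([ 406., -181.])] a [array([ 414., -169.]), array([ 411., -144.]), array([ 448., -121.]), array([ 465., -158.])]
lube a [ 551. -324.] b [ 536. -328.] [ 544. -327.] [ 539. -329.]
spray b [ 569. -451.] [ 569. -458.] a [ 0.584 -0.45   0.132]
cart b [422.  20.] [429. -21.] a [429.  19.]
carton b [array([397.,  72.]), array([427.,  74.]), array([442., -44.]), array([404., -48.])]
tray b [array([304., 506.]), array([614., 421.]), array([562., 277.]), array([247., 315.])] [array([376., 399.]), array([495., 362.])]
tray a [array([260., 330.]), array([313., 511.]), array([635., 421.])]
driver b [331. -66.] [465. -68.] spro [ 674. -296.] tape a [691. 278.]
```

The rack faces the robot at about yaw 0.07, with its centre near (0.63, 0.02). The holder is in the front half and the bin in the back half. There are 2 cartridges, the tin, the lube and the spray can, so the tray goes on runner2. I'll move to a viewpoint above the rack and carton.

```bash
cat > plan.py <<'E'
from h import *
def plan(x,y,z,ang=None,nmax=None,s=None,step=.055):
    s=s or sense();R=Ro.from_quat(s["tool_rot"]).as_matrix();p=np.array(s["tcp_pos"])
    a0=np.degrees(np.arctan2(R[1,0],R[0,0]))
    ang=a0 if ang is None else ang
    da=(ang-a0+180)%360-180; n=int(np.ceil(abs(da)/10.2))
    a=np.radians(ang); Rf=np.array([[np.cos(a),np.sin(a),0],[np.sin(a),-np.cos(a),0],[0,0,-1]]) 
    d=Rf.T@(np.array([x,y,z])-p); m=nmax or max(1,int(np.ceil(np.linalg.norm(d)/step)))
    tilt=Ro.from_matrix(R.T@np.array([[np.cos(np.radians(a0)),np.sin(np.radians(a0)),0],[np.sin(np.radians(a0)),-np.cos(np.radians(a0)),0],[0,0,-1]])).as_rotvec()
    print("t%.1f p"%s["t"],p.round(4),"ang %.1f"%a0,"q",np.round(s["q"],2),"gap %.3f"%s["finger_gap"],"gf %.1f"%s["gripper_force"],"F",np.round(s["force"],1))
    print(" turn: %d rows wz=%.3f"%(n,-np.radians(da)/max(n,1)),"tiltfix",tilt.round(3)," shift: total",d.round(4)," %d rows of"%m,(d/m).round(4))
if __name__=="__main__":
    import sys; v=[float(k) for k in sys.argv[1:]]; plan(*v[:3],v[3] if len(v)>3 else None,int(v[4]) if len(v)>4 else None)
E
python3 plan.py .5 0 .34 184
```

```text
t0.1 p [0.2144 0.5864 0.2304] ang 159.9 q [ 1.04  0.53  1.43 -0.    1.18 -0.18] gap 1.000 gf 0.0 F [-0.  -0.2 -0.1]
 turn: 3 rows wz=-0.140 tiltfix [-0.002 -0.     0.   ]  shift: total [-0.244  -0.6049 -0.1096]  13 rows of [-0.0188 -0.0465 -0.0084]
```

Emit:
{"api": "apply_moves", "payload": {
  "plan": [
    [0,0,-0.03,0,0,-0.14,-1],
    [0,0,-0.03,0,0,-0.14,-1],
    [0,0,-0.03,0,0,-0.14,-1],
    [-0.024,-0.06,-0.002,0,0,0,-1],
    [-0.024,-0.06,-0.002,0,0,0,-1],
    [-0.024,-0.06,-0.002,0,0,0,-1],
    [-0.024,-0.06,-0.002,0,0,0,-1],
    [-0.024,-0.06,-0.002,0,0,0,-1]
  ]
}}

```text
t: 1.1
tcp_pos: [0.3508, 0.3038, 0.3308]
tool_rot: [-0.035, 0.999, -0.0, -0.0]
force: [0.8, 0.7, -0.5]
finger_gap: 1.0
gripper_force: 0.0
```

Emit:
{"api": "apply_moves", "payload": {
  "plan": [
    [-0.024,-0.06,-0.002,0,0,0,-1],
    [-0.024,-0.06,-0.002,0,0,0,-1],
    [-0.024,-0.06,-0.002,0,0,0,-1],
    [-0.024,-0.06,-0.002,0,0,0,-1],
    [-0.024,-0.06,-0.002,0,0,0,-1],
    [0,0,0,0,0,0,-1],
    [0,0,0,0,0,0,-1]
  ]
}}

```text
t: 1.98
tcp_pos: [0.4856, 0.0244, 0.34]
tool_rot: [-0.034, 0.999, 0.0, -0.001]
force: [-0.9, -0.1, 0.8]
finger_gap: 0.999
gripper_force: 0.0
```

```bash
python3 plan.py .5 0 .34 184
python3 - <<'E'
from h import *
im,C=shot("wrist","w1.png")
cv2.imwrite("pics/w1b.png",cv2.resize(im[:,:,::-1],(800,600),interpolation=cv2.INTER_CUBIC))
import pickle; pickle.dump(C,open("w1.pkl","wb"))
E
```

```text
t2.0 p [0.4856 0.0244 0.34  ] ang -176.1 q [-0.18  0.21  1.62  0.    1.31 -1.82] gap 0.999 gf 0.0 F [-0.9 -0.1  0.8]
 turn: 1 rows wz=-0.002 tiltfix [ 0.001 -0.002 -0.   ]  shift: total [-0.0126 -0.0254  0.    ]  1 rows of [-0.0126 -0.0254  0.    ]
```

View pics/w1b.png

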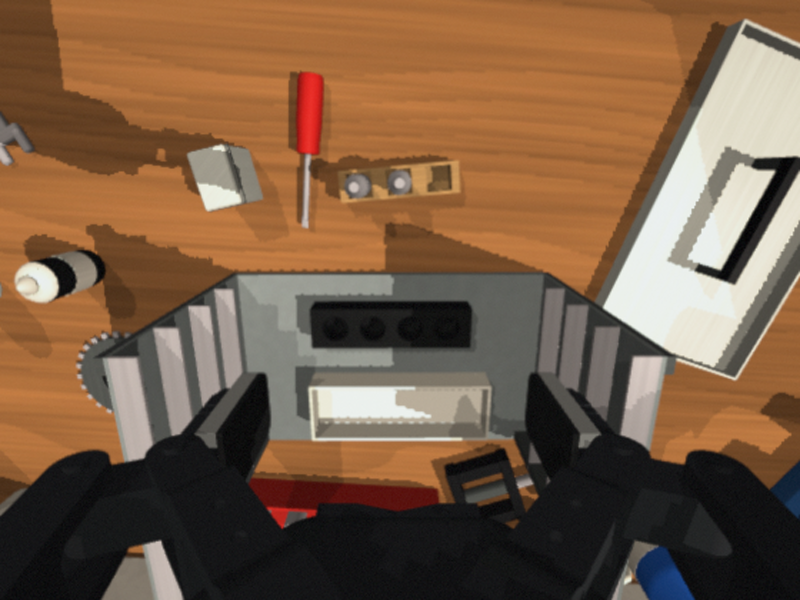

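Wrist view: holes at (336,328)…(447,327), bin rim 308–490 × 386–440, necks at (354,187) and (399,184), tin top at about (187–245,145–211), and the empty third cell at (440,177).

Run:
```python
from h import *
import pickle; C=pickle.load(open("w1.pkl","rb"))
f=lambda u,v,z:(onz(C,(u*.7,v*.7),z)[:2]*1000).round(1)
print("deck",f(237,271,.012),f(547,271,.012))
H=[f(u,v,.044) for u,v in[(336,328),(373,329),(410,328),(447,327)]];print("holes",H)
print("bin rim out",[f(u,v,.048) for u,v in[(308,386),(490,385),(489,438),(312,441)]])
print("tin",[f(u,v,.072) for u,v in[(187,153),(230,145),(246,201),(206,211)]])
print("neck",f(354,187,.09),f(399,184,.09),"cells .03",f(354,185,.03),f(440,178,.03),[f(u,v,.03) for u,v in[(459,161),(461,190),(341,202),(338,171)]])
print("lube",f(27,284,.096)); print("handle",f(793,165,.054),f(730,280,.054),"drv",f(307,226,.004))
```

```text
deck [ 530.3 -148.6] [506.9 193.7]
holes [array([577.9, -33.4]), array([576.3,   6.2]), array([572.5,  45.6]), array([568.7,  85. ])]
bin rim out [array([646.5, -61.8]), array([631.7, 138.7]), array([698.7, 146.3]), array([716.4, -56.5])]
tin [array([ 409.8, -168.6]), array([ 400.4, -129.7]), array([ 448.7, -116.6]), array([ 460.3, -154.1])]
neck [428.8 -15.9] [423.6  23.2] cells .03 [429.  -21.5] [416.3  64.2] [array([398.7,  81.5]), array([426.5,  86.5]), array([446.6, -34. ]), array([416.5, -38. ])]
lube [ 535.1 -313.7]
handle [379.8 397.1] [495.  367.5] drv [476.6 -73.4]
```

```bash
python3 plan.py .4285 -.0157 .12 99
```

```text
t2.0 p [0.4854 0.0251 0.3402] ang -176.0 q [-0.18  0.21  1.62  0.    1.31 -1.82] gap 1.004 gf 0.0 F [-0.   0.5 -0.8]
 turn: 9 rows wz=0.165 tiltfix [ 0.001 -0.002 -0.   ]  shift: total [-0.0314 -0.0626  0.2202]  5 rows of [-0.0063 -0.0125  0.044 ]
```

Emit:
{"api": "apply_moves", "payload": {
  "plan": [
    [0,0,0.02,0,0,0.165,-1],
    [0,0,0.02,0,0,0.165,-1],
    [0,0,0.02,0,0,0.165,-1],
    [0,0,0.02,0,0,0.165,-1],
    [0,0,0.02,0,0,0.165,-1],
    [0,0,0.02,0,0,0.165,-1],
    [0,0,0.02,0,0,0.165,-1],
    [0,0,0.02,0,0,0.165,-1]
  ]
}}

```text
t: 3.02
tcp_pos: [0.4855, 0.0263, 0.1803]
tool_rot: [0.586, 0.81, 0.0, -0.0]
force: [0.1, 0.5, -0.7]
finger_gap: 1.002
gripper_force: 0.0
```

Emit:
{"api": "apply_moves", "payload": {
  "plan": [
    [0,0,0.02,0,0,0.165,-1],
    [-0.0157,-0.0313,0.02,0,0,0,-0.5],
    [-0.0157,-0.0313,0.02,0,0,0,-0.2],
    [0,0,0,0,0,0,-0.2],
    [0,0,0,0,0,0,-0.2]
  ]
}}

```text
t: 3.65
tcp_pos: [0.4302, -0.0155, 0.1212]
tool_rot: [0.65, 0.76, 0.0, 0.001]
force: [-0.1, 0.3, 0.1]
finger_gap: 0.598
gripper_force: 0.0
```

```bash
python3 plan.py .4285 -.0157 .036 99
python3 - <<'E'
from h import *
im,C=shot("wrist","w2.png")
import pickle; pickle.dump(C,open("w2.pkl","wb"))
E
```

```text
t3.6 p [ 0.4302 -0.0155  0.1212] ang 99.0 q [-0.3   0.47  2.01  0.    0.65 -0.45] gap 0.598 gf 0.0 F [-0.1  0.3  0.1]
 turn: 1 rows wz=-0.001 tiltfix [0.002 0.001 0.   ]  shift: total [ 0.0001 -0.0017  0.0852]  2 rows of [ 0.     -0.0009  0.0426]
```

View pics/w2.png

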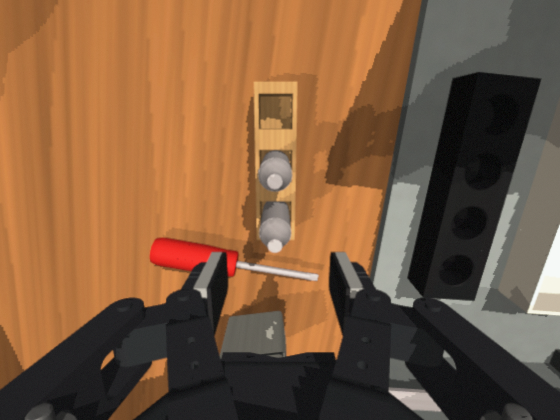

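The necks are at (275,180) and (275,245), both in line with the gripper. The holes are at (500,112), (484,170), (470,220) and (457,268).

Run:
```python
from h import *
import pickle; C=pickle.load(open("w2.pkl","rb"))
f=lambda u,v,z:(onz(C,(u,v),z)[:2]*1000).round(1)
print("neck",f(275,180,.091),f(275,245,.091));print("body top",f(275,170,.069),f(275,228,.069))
print("holes",[f(*p,.044) for p in[(500,112),(484,170),(470,220),(457,268)]])
print("carton",[f(*p,.03) for p in[(254,83),(298,83),(295,238),(257,200)]])
```

```text
neck [422.7  23.6] [428.9 -16.2]
body top [422.2  25.9] [428.3 -13.2]
holes [array([570.5,  86.5]), array([573.1,  46. ]), array([575.7,   7.5]), array([578.8, -33. ])]
carton [array([398.4,  79.1]), array([429.4,  84. ]), array([447.7, -33.1]), array([412.4,  -6. ])]
```

Emit:
{"api": "apply_moves", "payload": {
  "plan": [
    [0.0013,-0.0017,0.03,0,0,0,-0.2],
    [0,0,0.03,0,0,0,-0.2],
    [0,0,0.025,0,0,0,-0.2],
    [0,0,0,0,0,0,-0.2],
    [0,0,0,0,0,0,1],
    [0,0,0,0,0,0,1],
    [0,0,0,0,0,0,1],
    [0,0,0,0,0,0,1]
  ],
  "force": 40
}}

```text
t: 4.7
tcp_pos: [0.4285, -0.0155, 0.0365]
tool_rot: [0.65, 0.76, 0.001, 0.001]
force: [1.6, 1.4, 6.7]
finger_gap: 0.242
gripper_force: 39.3
```

Emit:
{"api": "apply_moves", "payload": {
  "plan": [
    [0,0,-0.015,0,0,0,1],
    [0,0,-0.03,0,0,0,1],
    [0,0,-0.03,0,0,0,1],
    [0,0,-0.025,0,0,0.084,1],
    [0,0,0,0,0,0,1],
    [0,0,0,0,0,0,1]
  ]
}}

```text
t: 5.45
tcp_pos: [0.4268, -0.0152, 0.1352]
tool_rot: [0.681, 0.732, -0.0, -0.0]
force: [-0.0, -0.6, -0.4]
finger_gap: 0.245
gripper_force: 39.3
```

```bash
python3 plan.py .5783 -.0332 .136 94.2
```

```text
t5.5 p [ 0.4268 -0.0152  0.1352] ang 94.1 q [-0.3   0.44  2.01 -0.    0.69 -0.37] gap 0.245 gf 39.3 F [-0.  -0.6 -0.4]
 turn: 1 rows wz=-0.002 tiltfix [-0.001 -0.     0.   ]  shift: total [-0.029   0.1498 -0.0008]  3 rows of [-0.0097  0.0499 -0.0003]
```

Emit:
{"api": "apply_moves", "payload": {
  "plan": [
    [-0.0097,0.05,0,0,0,0,1],
    [-0.0097,0.05,0,0,0,0,1],
    [-0.0097,0.05,0,0,0,0,1],
    [0,0,0,0,0,0,1],
    [0,0,0,0,0,0,1]
  ]
}}

```text
t: 6.08
tcp_pos: [0.5771, -0.0333, 0.1337]
tool_rot: [0.681, 0.732, -0.001, -0.002]
force: [-0.7, -0.5, -0.3]
finger_gap: 0.245
gripper_force: 39.4
```

```bash
python3 plan.py .5783 -.0332 .054 94.2
python3 - <<'E'
from h import *
im,C=shot("wrist","w3.png")
import pickle; pickle.dump(C,open("w3.pkl","wb"))
E
```

```text
t6.1 p [ 0.5771 -0.0333  0.1337] ang 94.1 q [-0.25  0.6   1.64 -0.    0.91 -0.32] gap 0.245 gf 39.4 F [-0.7 -0.5 -0.3]
 turn: 1 rows wz=-0.002 tiltfix [-0.005 -0.002  0.   ]  shift: total [-0.      0.0012  0.0797]  2 rows of [-0.      0.0006  0.0398]
```

View pics/w3.png

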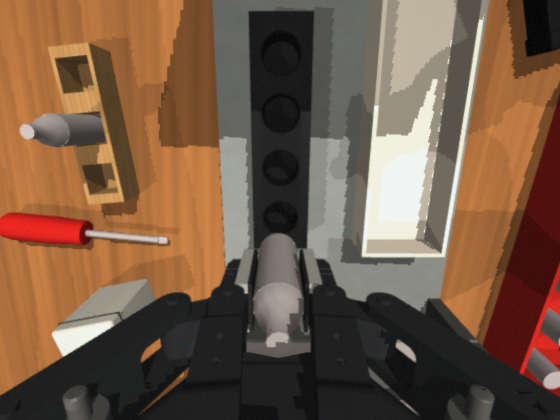

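The cartridge is held upright above hole 0 (280,215), with its neck at (277,342). I check its lean and the bin's near end.

Run:
```python
from h import *
import pickle; C=pickle.load(open("w3.pkl","rb"))
f=lambda u,v,z:(onz(C,(u,v),z)[:2]*1000).round(1)
print("neck",f(277,340,.188));print("holes",[f(*p,.044) for p in[(282,53),(281,113),(280,167),(280,215)]])
print("bin inner",[f(*p,.048) for p in[(367,241),(442,241),(462,110),(372,110)]],"floor",f(370,239,.015),f(441,238,.015),f(384,0,.048),f(483,0,.048))
```

```text
neck [577.4 -33.7]
holes [array([571.2,  84.6]), array([573.5,  44.8]), array([575.7,   5.5]), array([578.5, -32.8])]
bin inner [array([649.9, -48.3]), array([710.3, -43.9]), array([702.5,  56.4]), array([638.1,  51.5])] floor [663.4 -58.7] [728.5 -53. ] [635.4 120.2] [700.3 125.4]
```

Emit:
{"api": "apply_moves", "payload": {
  "plan": [
    [0,0.0012,0.03,0,0,0,1],
    [0,0,0.025,0,0,0,1],
    [0,0,0.012,0,0,0,1],
    [0,0,0.008,0,0,0,1],
    [0,0,0.004,0,0,0,1],
    [0,0,0,0,0,0,1]
  ]
}}

```text
t: 6.88
tcp_pos: [0.5805, -0.0337, 0.057]
tool_rot: [0.682, 0.732, 0.0, 0.0]
force: [-0.3, 0.7, -0.6]
finger_gap: 0.239
gripper_force: 39.5
```

```bash
python3 plan.py .5783 -.0332 .14 94.2
```

```text
t6.9 p [ 0.5805 -0.0337  0.057 ] ang 94.1 q [-0.25  0.72  1.67  0.    0.75 -0.32] gap 0.239 gf 39.5 F [-0.3  0.7 -0.6]
 turn: 1 rows wz=-0.002 tiltfix [0.001 0.    0.   ]  shift: total [ 0.0006 -0.0022 -0.083 ]  2 rows of [ 0.0003 -0.0011 -0.0415]
```

Emit:
{"api": "apply_moves", "payload": {
  "plan": [
    [0,-0.001,0.004,0,0,0,1],
    [0,0,0,0,0,0,1],
    [0,0,0,0,0,0,0.2],
    [0,0,0,0,0,0,0.0],
    [0,0,0,0,0,0,-0.2],
    [0,0,-0.03,0,0,0,-0.2],
    [0,0,-0.04,0,0,0,-0.2],
    [0,0,-0.02,0,0,0,-0.2]
  ]
}}

```text
t: 7.88
tcp_pos: [0.5803, -0.0339, 0.1448]
tool_rot: [0.682, 0.732, 0.001, 0.001]
force: [-0.7, -0.4, -0.2]
finger_gap: 0.601
gripper_force: 0.0
```

```bash
python3 plan.py .4228 .0245 .145 99; python3 -c "
from h import *
shot('wrist','w4.png')"
```

```text
t7.9 p [ 0.5803 -0.0339  0.1448] ang 94.1 q [-0.25  0.58  1.63  0.    0.93 -0.32] gap 0.601 gf 0.0 F [-0.7 -0.4 -0.2]
 turn: 1 rows wz=-0.086 tiltfix [0.003 0.001 0.   ]  shift: total [ 0.0823 -0.1464 -0.0002]  4 rows of [ 0.0206 -0.0366 -0.0001]
```

Emit:
{"api": "apply_moves", "payload": {
  "plan": [
    [0,0,0,0,0,-0.086,-0.2],
    [0.0206,-0.0366,0,0,0,0,-0.2],
    [0.0206,-0.0366,0,0,0,0,-0.2],
    [0.0206,-0.0366,0,0,0,0,-0.2],
    [0.0206,-0.0366,0,0,0,0,-0.2],
    [0,0,0,0,0,0,-0.2],
    [0,0,0.02,0,0,0,-0.2]
  ]
}}

```text
t: 8.8
tcp_pos: [0.4238, 0.0245, 0.1234]
tool_rot: [0.649, 0.76, 0.001, 0.002]
force: [-0.8, 0.3, -0.4]
finger_gap: 0.6
gripper_force: 0.0
```

```bash
python3 plan.py .4228 .0245 .036 99
```

```text
t8.8 p [0.4238 0.0245 0.1234] ang 99.0 q [-0.21  0.46  2.03 -0.    0.65 -0.36] gap 0.600 gf 0.0 F [-0.8  0.3 -0.4]
 turn: 1 rows wz=0.000 tiltfix [0.005 0.002 0.   ]  shift: total [ 0.0002 -0.001   0.0874]  2 rows of [ 0.0001 -0.0005  0.0437]
```

Emit:
{"api": "apply_moves", "payload": {
  "plan": [
    [0,-0.001,0.03,0,0,0,-0.2],
    [0,0,0.03,0,0,0,-0.2],
    [0,0,0.026,0,0,0,-0.2],
    [0,0,0,0,0,0,-0.2],
    [0,0,0,0,0,0,1],
    [0,0,0,0,0,0,1],
    [0,0,0,0,0,0,1],
    [0,0,0,0,0,0,1]
  ]
}}

```text
t: 9.8
tcp_pos: [0.4218, 0.0244, 0.0374]
tool_rot: [0.649, 0.76, 0.001, 0.001]
force: [1.0, 0.5, 4.0]
finger_gap: 0.248
gripper_force: 39.3
```

Emit:
{"api": "apply_moves", "payload": {
  "plan": [
    [0,0,-0.015,0,0,0,1],
    [0,0,-0.03,0,0,0,1],
    [0,0,-0.03,0,0,0,1],
    [0,0,-0.025,0,0,0.084,1],
    [0,0,0,0,0,0,1],
    [0,0,0,0,0,0,1]
  ]
}}

```text
t: 10.55
tcp_pos: [0.4202, 0.0248, 0.1363]
tool_rot: [0.681, 0.733, -0.0, -0.0]
force: [0.3, -0.3, -0.7]
finger_gap: 0.241
gripper_force: 39.5
```

```bash
python3 plan.py .5728 .0458 .136 94.2
```

```text
t10.6 p [0.4202 0.0248 0.1363] ang 94.2 q [-0.21  0.43  2.02 -0.    0.69 -0.28] gap 0.241 gf 39.5 F [ 0.3 -0.3 -0.7]
 turn: 1 rows wz=0.001 tiltfix [-0.001 -0.     0.   ]  shift: total [0.0098 0.1537 0.0003]  3 rows of [0.0033 0.0512 0.0001]
```

Emit:
{"api": "apply_moves", "payload": {
  "plan": [
    [-0.01,0.051,0,0,0,0,1],
    [-0.01,0.051,0,0,0,0,1],
    [-0.01,0.051,0,0,0,0,1],
    [0,0,0,0,0,0,1],
    [0,0,0.03,0,0,0,1],
    [0,0,0.02,0,0,0,1],
    [0,0,0,0,0,0,1]
  ]
}}

```text
t: 11.42
tcp_pos: [0.5722, 0.0065, 0.0838]
tool_rot: [0.681, 0.733, -0.002, -0.003]
force: [-0.1, -0.2, -0.6]
finger_gap: 0.246
gripper_force: 39.6
```

```bash
python3 plan.py .5758 .0062 .053 94.2;  python3 -c "
from h import *
shot('wrist','w5.png')"
```

```text
t11.4 p [0.5722 0.0065 0.0838] ang 94.2 q [-0.18  0.67  1.68 -0.    0.8  -0.26] gap 0.246 gf 39.6 F [-0.1 -0.2 -0.6]
 turn: 1 rows wz=0.000 tiltfix [-0.008 -0.002  0.   ]  shift: total [-0.0006  0.0036  0.0308]  1 rows of [-0.0006  0.0036  0.0308]
```

View pics/w5.png

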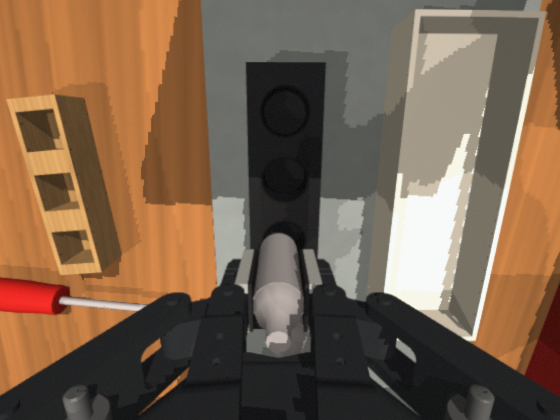

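The second cartridge is held upright and is just short of hole 1 at (283,235). Its far neighbours are free. I insert it.

Emit:
{"api": "apply_moves", "payload": {
  "plan": [
    [0,0.0025,0,0,0,0,1],
    [0,0,0.01,0,0,0,1],
    [0,0,0.01,0,0,0,1],
    [0,0,0.008,0,0,0,1],
    [0,0,0.002,0,0,0,1],
    [0,0,0,0,0,0,1]
  ]
}}

```text
t: 12.22
tcp_pos: [0.578, 0.0061, 0.0564]
tool_rot: [0.681, 0.732, -0.0, -0.0]
force: [0.7, -0.2, -0.8]
finger_gap: 0.24
gripper_force: 39.7
```

Emit:
{"api": "apply_moves", "payload": {
  "plan": [
    [0,0,0,0,0,0,0.2],
    [0,0,0,0,0,0,0.0],
    [0,0,0,0,0,0,-0.2],
    [0,0,-0.03,0,0,0,-0.2],
    [0,0,-0.04,0,0,0,-0.2],
    [0,0,-0.05,0,0,0,-0.2],
    [0,0,-0.05,0,0,0,-0.2],
    [0,0,0,0,0,0,-0.2]
  ]
}}

```text
t: 13.22
tcp_pos: [0.5811, 0.0056, 0.2315]
tool_rot: [0.681, 0.732, 0.003, 0.005]
force: [-0.2, -0.0, -0.4]
finger_gap: 0.599
gripper_force: 0.0
```

```bash
python3 plan.py .431 -.146 .19 202;  python3 -c "
from h import *
im,C=shot('wrist','w6.png')
import pickle; pickle.dump(C,open('w6.pkl','wb'))"
```

```text
t13.2 p [0.5811 0.0056 0.2315] ang 94.2 q [-0.18  0.46  1.55  0.    1.11 -0.26] gap 0.599 gf 0.0 F [-0.2 -0.  -0.4]
 turn: 11 rows wz=-0.171 tiltfix [0.01  0.003 0.   ]  shift: total [ 0.1959 -0.0844  0.0415]  4 rows of [ 0.049  -0.0211  0.0104]
```

View pics/w6.png

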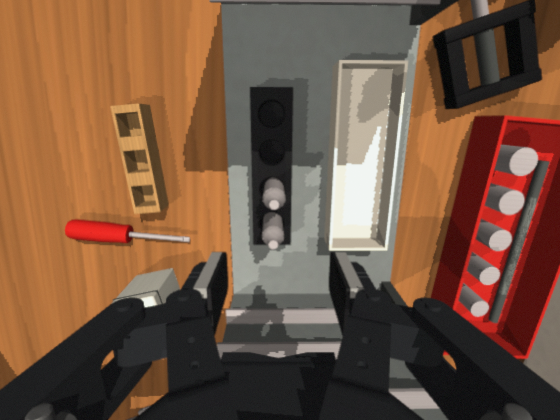

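Both cartridges stand in holes 0 and 1, at (272,235) and (274,197). The bin rim runs from (341,61) to (387,249). Next is the tin.

```bash
python3 plan.py .430 -.143 .19 197;  python3 -c "
from h import *
import pickle;C=pickle.load(open('w6.pkl','rb'))
f=lambda u,v,z:(onz(C,(u,v),z)[:2]*1000).round(1)
b=[f(*p,.048) for p in[(341,61),(407,62),(387,249),(329,248)]];print(b,np.mean(b,0))
print(f(274,203,.104),f(273,243,.104))"
```

```text
t13.3 p [0.5792 0.0059 0.2289] ang 94.2 q [-0.18  0.47  1.56 -0.    1.11 -0.26] gap 0.597 gf 0.0 F [-0.3 -0.4 -0.8]
 turn: 11 rows wz=-0.163 tiltfix [0.005 0.001 0.   ]  shift: total [ 0.1862 -0.0988  0.0389]  4 rows of [ 0.0466 -0.0247  0.0097]
[array([635.3, 138.4]), array([700.4, 142.7]), array([715.2, -56.2]), array([647.4, -59.5])] [674.575  41.35 ]
[579.    5.1] [580.8 -34.4]
```

Emit:
{"api": "apply_moves", "payload": {
  "plan": [
    [0,0,0,0,0,-0.163,-0.2],
    [0,0,0,0,0,-0.163,-0.2],
    [0,0,0,0,0,-0.163,-0.2],
    [0,0,0,0,0,-0.163,-0.2],
    [0,0,0,0,0,-0.163,-0.2],
    [0,0,0,0,0,-0.163,-0.2],
    [0,0,0,0,0,-0.163,-0.2],
    [0,0,0,0,0,-0.163,-0.2]
  ]
}}

```text
t: 14.28
tcp_pos: [0.5767, 0.0063, 0.2245]
tool_rot: [0.094, 0.996, 0.0, -0.002]
force: [0.3, 0.7, -0.4]
finger_gap: 0.599
gripper_force: 0.0
```

Emit:
{"api": "apply_moves", "payload": {
  "plan": [
    [0,0,0,0,0,-0.163,-0.2],
    [0,0,0,0,0,-0.163,-0.2],
    [0,0,0,0,0,-0.163,-0.2],
    [0,0,0,0,0,0,-0.2]
  ]
}}

```text
t: 14.78
tcp_pos: [0.5769, 0.0062, 0.2248]
tool_rot: [-0.146, 0.989, 0.001, -0.002]
force: [0.3, 0.3, 0.4]
finger_gap: 0.596
gripper_force: 0.0
```

```bash
python3 plan.py .430 -.143 .19 197
```

```text
t14.8 p [0.5769 0.0062 0.2248] ang -163.2 q [-0.18  0.47  1.56 -0.    1.11 -2.05] gap 0.596 gf 0.0 F [0.3 0.3 0.4]
 turn: 1 rows wz=-0.003 tiltfix [ 0.002 -0.003 -0.   ]  shift: total [ 0.1841 -0.0997  0.0348]  4 rows of [ 0.046  -0.0249  0.0087]
```

Emit:
{"api": "apply_moves", "payload": {
  "plan": [
    [0.046,-0.025,0,0,0,0,-0.4],
    [0.046,-0.025,0,0,0,0,-0.4],
    [0.046,-0.025,0,0,0,0,-0.4],
    [0.046,-0.025,0.02,0,0,0,-0.4],
    [0,0,0.02,0,0,0,-0.4],
    [0,0,0,0,0,0,-0.4]
  ]
}}

```text
t: 15.52
tcp_pos: [0.4295, -0.1428, 0.1852]
tool_rot: [-0.145, 0.989, 0.002, -0.002]
force: [-0.1, -0.2, 0.9]
finger_gap: 0.698
gripper_force: 0.0
```

```bash
python3 plan.py .430 -.143 .035 197;  python3 -c "
from h import *
im,C=shot('wrist','w7.png')
import pickle; pickle.dump(C,open('w7.pkl','wb'))"
```

```text
t15.5 p [ 0.4295 -0.1428  0.1852] ang -163.3 q [-0.57  0.37  1.9   0.    0.87 -2.43] gap 0.698 gf 0.0 F [-0.1 -0.2  0.9]
 turn: 1 rows wz=-0.005 tiltfix [ 0.004 -0.003 -0.   ]  shift: total [-0.0005 -0.0003  0.1502]  3 rows of [-0.0002 -0.0001  0.0501]
```

View pics/w7.png

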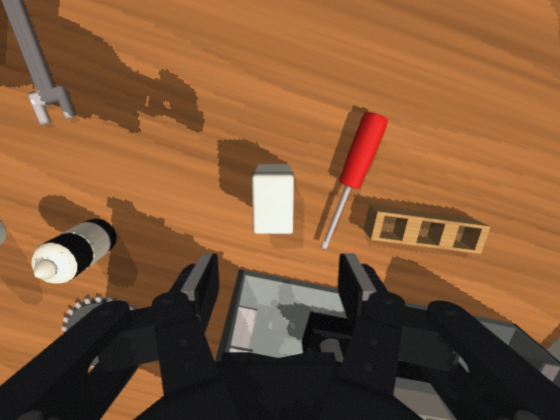

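Tin top spans (254,174)–(294,233), square to the image, so 197° is right. The lube nozzle is at (42,269).

```bash
python3 -c "
from h import *
import pickle;C=pickle.load(open('w7.pkl','rb'))
f=lambda u,v,z:(onz(C,(u,v),z)[:2]*1000).round(1)
b=[f(*p,.072) for p in[(254,174),(293,174),(294,233),(253,234)]];print(b,np.mean(b,0))
print('lube',f(42,269,.096),f(58,264,.074))"
```

```text
[array([ 408.1, -169. ]), array([ 398.6, -137.4]), array([ 449.1, -120.5]), array([ 460.5, -155.4])] [ 429.075 -145.575]
lube [ 532.9 -318.8] [ 539.6 -319.6]
```

Emit:
{"api": "apply_moves", "payload": {
  "plan": [
    [0.001,-0.0025,0.04,0,0,0,-0.4],
    [0,0,0.04,0,0,0,-0.4],
    [0,0,0.04,0,0,0,-0.4],
    [0,0,0.02,0,0,0,-0.4],
    [0,0,0.005,0,0,0,-0.4],
    [0,0,0,0,0,0,1],
    [0,0,0,0,0,0,1],
    [0,0,0,0,0,0,1]
  ]
}}

```text
t: 16.58
tcp_pos: [0.4315, -0.1461, 0.0425]
tool_rot: [-0.147, 0.989, -0.001, 0.001]
force: [0.5, 0.3, 0.9]
finger_gap: 0.413
gripper_force: 40.6
```

Emit:
{"api": "apply_moves", "payload": {
  "plan": [
    [0,0,0,0,0,0,1],
    [0,0,-0.02,0,0,0,1],
    [0,0,-0.05,0,0,0,1],
    [0,0,-0.06,0,0,0.11,1],
    [0,0,-0.06,0,0,0.11,1],
    [0,0,-0.05,0,0,0,1],
    [0,0,0,0,0,0,1],
    [0,0,0,0,0,0,1]
  ]
}}

```text
t: 17.58
tcp_pos: [0.4299, -0.1452, 0.2809]
tool_rot: [-0.038, 0.999, 0.001, -0.001]
force: [-0.9, -0.6, -1.8]
finger_gap: 0.416
gripper_force: 40.7
```

```bash
python3 plan.py .6745 .0414 .28 184.2
```

```text
t17.6 p [ 0.4299 -0.1452  0.2809] ang -175.7 q [-0.57  0.23  1.78 -0.    1.14 -2.22] gap 0.416 gf 40.7 F [-0.9 -0.6 -1.8]
 turn: 1 rows wz=0.002 tiltfix [ 0.001 -0.002 -0.   ]  shift: total [-0.2577  0.1682  0.0009]  6 rows of [-0.0429  0.028   0.0001]
```

Emit:
{"api": "apply_moves", "payload": {
  "plan": [
    [-0.043,0.028,0,0,0,0,1],
    [-0.043,0.028,0,0,0,0,1],
    [-0.043,0.028,0,0,0,0,1],
    [-0.043,0.028,0,0,0,0,1],
    [-0.043,0.028,0,0,0,0,1],
    [-0.043,0.028,0,0,0,0,1],
    [0,0,0.05,0,0,0,1],
    [0,0,0.05,0,0,0,1]
  ]
}}

```text
t: 18.58
tcp_pos: [0.6744, 0.042, 0.1771]
tool_rot: [-0.038, 0.999, 0.0, -0.002]
force: [-0.5, 0.9, -1.7]
finger_gap: 0.415
gripper_force: 40.7
```

Emit:
{"api": "apply_moves", "payload": {
  "plan": [
    [0,0,0.03,0,0,0,1],
    [0,0,0,0,0,0,1],
    [0,0,0,0,0,0,1]
  ]
}}

```text
t: 18.95
tcp_pos: [0.6757, 0.041, 0.1513]
tool_rot: [-0.038, 0.999, 0.0, -0.0]
force: [-0.3, 0.4, -0.9]
finger_gap: 0.413
gripper_force: 40.6
```

```bash
python3 plan.py .6745 .0414 .0575 184.2;  python3 -c "
from h import *
im,C=shot('wrist','w8.png')
import pickle; pickle.dump(C,open('w8.pkl','wb'))"
```

```text
t18.9 p [0.6757 0.041  0.1513] ang -175.7 q [-0.1   0.69  1.36  0.    1.09 -1.75] gap 0.413 gf 40.6 F [-0.3  0.4 -0.9]
 turn: 1 rows wz=0.002 tiltfix [ 0.    -0.001 -0.   ]  shift: total [0.0012 0.0005 0.0938]  2 rows of [0.0006 0.0003 0.0469]
```

View pics/w8.png

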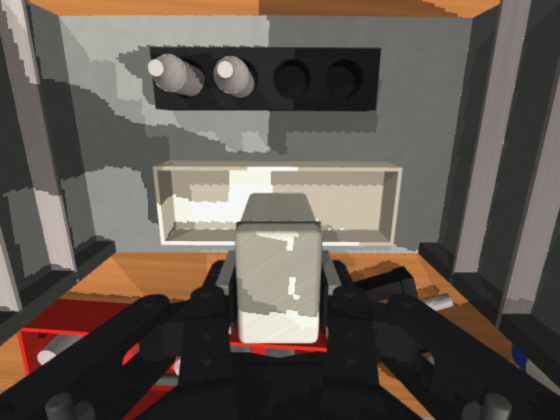

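The tin is held over the bin, whose rim runs (155–402, 163–246). The tin's lower front edge is at row 196, columns 246–309.

```bash
python3 -c "
from h import *
import pickle;C=pickle.load(open('w8.pkl','rb'))
f=lambda u,v,z:(onz(C,(u,v),z)[:2]*1000).round(1)
b=[f(*p,.048) for p in[(155,164),(402,164),(396,246),(159,246)]];print(b,np.mean(b,0))
print('tin bot',f(246,196,.109),f(310,196,.109),'top',[f(*p,.181) for p in [(236,226),(321,226),(317,342),(240,342)]])"
```

```text
[array([645.4, -59.8]), array([630.4, 139.1]), array([701.4, 147.4]), array([717., -59.])] [673.55   41.925]
tin bot [651.1  20.2] [648.1  60. ] top [array([645.5,  23.2]), array([643. ,  56.5]), array([697.4,  61.1]), array([699.9,  26.9])]
```

Emit:
{"api": "apply_moves", "payload": {
  "plan": [
    [0.001,0,0.03,0,0,0,1],
    [0,0,0.03,0,0,0,1],
    [0,0,0.015,0,0,0,1],
    [0,0,0.01,0,0,0,1],
    [0,0,0.006,0,0,0,1],
    [0,0,0,0,0,0,1],
    [0,0,0,0,0,0,1]
  ]
}}

```text
t: 19.88
tcp_pos: [0.6752, 0.0409, 0.0614]
tool_rot: [-0.038, 0.999, -0.0, 0.001]
force: [0.4, 0.3, -1.8]
finger_gap: 0.417
gripper_force: 40.7
```

```bash
python3 plan.py .6745 .0414 .0575 184.2
```

```text
t19.9 p [0.6752 0.0409 0.0614] ang -175.7 q [-0.1   0.8   1.41 -0.    0.93 -1.75] gap 0.417 gf 40.7 F [ 0.4  0.3 -1.8]
 turn: 1 rows wz=0.002 tiltfix [-0.     0.001 -0.   ]  shift: total [0.0006 0.0005 0.0039]  1 rows of [0.0006 0.0005 0.0039]
```

Emit:
{"api": "apply_moves", "payload": {
  "plan": [
    [0,0,0.003,0,0,0,1],
    [0,0,0.001,0,0,0,1],
    [0,0,0,0,0,0,0.0],
    [0,0,0,0,0,0,-0.3],
    [0,0,0,0,0,0,-0.3],
    [0,0,-0.04,0,0,0,-0.3],
    [0,0,-0.06,0,0,0,-0.3],
    [0,0,-0.06,0,0,0,-0.3]
  ]
}}

```text
t: 20.88
tcp_pos: [0.6743, 0.041, 0.2178]
tool_rot: [-0.038, 0.999, 0.0, -0.001]
force: [0.9, 0.2, 0.1]
finger_gap: 0.648
gripper_force: 0.0
```

Emit:
{"api": "apply_moves", "payload": {
  "plan": [
    [0,0,-0.06,0,0,0,-0.3],
    [0,0,-0.04,0,0,0,-0.3],
    [0,0,0,0,0,0,-0.3]
  ]
}}

```text
t: 21.25
tcp_pos: [0.6767, 0.0409, 0.3218]
tool_rot: [-0.038, 0.999, -0.001, 0.005]
force: [0.5, 0.3, -0.1]
finger_gap: 0.656
gripper_force: 0.0
```

```bash
python3 plan.py .5385 -.322 .3 184.2;  python3 -c "
from h import *
im,C=shot('wrist','w9.png')
import pickle; pickle.dump(C,open('w9.pkl','wb'))"
```

```text
t21.2 p [0.6767 0.0409 0.3218] ang -175.7 q [-0.1   0.52  1.18  0.    1.43 -1.75] gap 0.656 gf 0.0 F [ 0.5  0.3 -0.1]
 turn: 1 rows wz=0.002 tiltfix [-0.002  0.01  -0.   ]  shift: total [ 0.1644 -0.3518  0.0218]  8 rows of [ 0.0205 -0.044   0.0027]
```

View pics/w9.png

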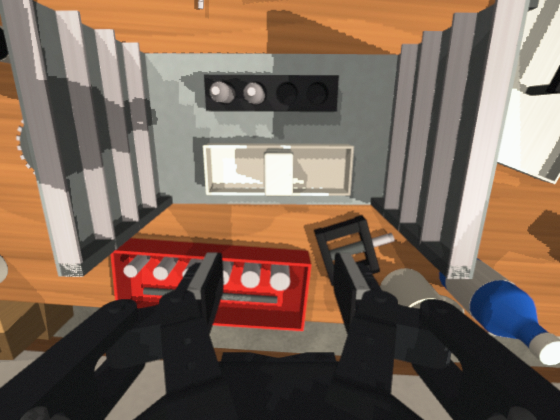

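The tin stands in the middle of the bin, at (279,173). Next is the lube. I'll measure it by mask now, since I have few picture views left.

Emit:
{"api": "apply_moves", "payload": {
  "plan": [
    [0.0205,-0.044,0,0,0,0,-0.6],
    [0.0205,-0.044,0,0,0,0,-0.8],
    [0.0205,-0.044,0,0,0,0,-0.8],
    [0.0205,-0.044,0,0,0,0,-0.8],
    [0.0205,-0.044,0,0,0,0,-0.8],
    [0.0205,-0.044,0,0,0,0,-0.8],
    [0.0205,-0.044,0,0,0,0,-0.8],
    [0.0205,-0.044,0,0,0,0,-0.8]
  ]
}}

```text
t: 22.3
tcp_pos: [0.5358, -0.3229, 0.314]
tool_rot: [-0.038, 0.999, 0.002, -0.002]
force: [1.0, 0.3, 0.1]
finger_gap: 0.897
gripper_force: 0.0
```

Emit:
{"api": "apply_moves", "payload": {
  "plan": [
    [0,0,0.06,0,0,0,-0.8],
    [0,0,0.06,0,0,0,-0.8],
    [0,0,0,0,0,0,-0.8],
    [0,0,0,0,0,0,-0.8]
  ]
}}

```text
t: 22.8
tcp_pos: [0.5381, -0.3227, 0.1974]
tool_rot: [-0.038, 0.999, -0.0, 0.0]
force: [1.3, 0.6, 1.1]
finger_gap: 0.899
gripper_force: 0.0
```

```bash
cat > blob.py <<'E'
from h import *
def blobs(im,C,exp,z,minA=150,save=None):
    hsv=cv2.cvtColor(im,cv2.COLOR_RGB2HSV); m=((hsv[...,1]<75)).astype(np.uint8)
    m=cv2.morphologyEx(m,cv2.MORPH_OPEN,np.ones((3,3)))
    n,l,st,ce=cv2.connectedComponentsWithStats(m)
    e=proj(C,[exp[0],exp[1],z]);print("expected px",e.round())
    for i in range(1,n):
        x,y,w,h,A=st[i]
        if A>minA and np.hypot(*(ce[i]-e))<150: print("box",x,y,x+w,y+h,"A",A,"c",ce[i].round(1),"xy@z",(onz(C,ce[i],z)[:2]*1000).round(1))
    return m
E
python3 plan.py .5385 -.322 .04 184.2;  python3 -c "
from blob import *
im,C=shot('wrist','w10.png')
blobs(im,C,(.5385,-.322),.05)
im,C=shot('scene');blobs(im,C,(.5385,-.322),.05)
im,C=shot('side');blobs(im,C,(.5385,-.322),.05)
"
```

```text
t22.8 p [ 0.5381 -0.3227  0.1974] ang -175.7 q [-0.72  0.57  1.46 -0.    1.11 -2.36] gap 0.899 gf 0.0 F [1.3 0.6 1.1]
 turn: 1 rows wz=0.002 tiltfix [-0.001  0.001 -0.   ]  shift: total [-0.0004  0.0006  0.1574]  3 rows of [-0.0001  0.0002  0.0525]
expected px [278. 197.]
box 255 171 300 226 A 1957 c [277.1 198.3] xy@z [ 540.2 -322.4]
box 86 187 185 270 A 4717 c [134.9 228.3] xy@z [ 582.2 -463.8]
box 248 251 339 332 A 5206 c [292.5 290.9] xy@z [ 641.4 -298.1]
expected px [205. 264.]
box 252 159 425 294 A 11470 c [331.5 228.4] xy@z [599.   95.9]
box 133 244 182 319 A 1049 c [165.7 282.3] xy@z [ 550.2 -449.9]
box 197 253 213 282 A 361 c [204.5 267.3] xy@z [ 551.  -328.7]
box 341 284 351 303 A 157 c [345.7 293. ] xy@z [857.1 -50.4]
box 217 287 256 314 A 822 c [236.  299.8] xy@z [ 716.9 -316.8]
box 209 322 240 384 A 1534 c [224.  353.7] xy@z [ 864.6 -432.8]
box 163 344 199 372 A 627 c [181.4 359.3] xy@z [ 825.1 -528.4]
expected px [337. 290.]
box 347 266 388 293 A 575 c [368.4 280.6] xy@z [ 627.9 -339.7]
box 330 277 347 291 A 181 c [338.4 283.6] xy@z [ 557.  -306.4]
box 329 294 345 307 A 158 c [336.1 300.6] xy@z [ 514.2 -349. ]
box 371 297 396 339 A 682 c [382.  319.2] xy@z [ 565.2 -454.2]
box 206 336 435 420 A 11467 c [332.2 388.3] xy@z [ 349.  -535.4]
```

```bash
python3 -c "
from h import *
C=cam('wrist')
f=lambda u,v,z:(onz(C,(u,v),z)[:2]*1000).round(1)
print(f(277.5,171,0),f(277.5,226,.096),f(277.5,226,.074))
print(f(135,187,0),f(135,270,.132))"
```

```text
[ 523.2 -324.7] [ 554.6 -321.8] [ 562.4 -321.3]
[ 554.  -486.8] [ 586.1 -429. ]
```

Emit:
{"api": "apply_moves", "payload": {
  "plan": [
    [-0.0035,0.0005,0.04,0,0,0,-0.8],
    [0,0,0.05,0,0,0,-0.8],
    [0,0,0.04,0,0,0,-0.8],
    [0,0,0.025,0,0,0,-0.8],
    [0,0,0,0,0,0,-0.8],
    [0,0,0,0,0,0,1],
    [0,0,0,0,0,0,1],
    [0,0,0,0,0,0,1]
  ]
}}

```text
t: 23.95
tcp_pos: [0.5423, -0.3226, 0.044]
tool_rot: [-0.038, 0.999, -0.001, 0.002]
force: [0.3, 0.1, 7.3]
finger_gap: 0.481
gripper_force: 39.8
```

Emit:
{"api": "apply_moves", "payload": {
  "plan": [
    [0,0,0,0,0,0,1],
    [0,0,0,0,0,0,1],
    [0,0,-0.02,0,0,0,1],
    [0,0,-0.06,0,0,0,1],
    [0,0,-0.06,0,0,0,1],
    [0,0,-0.06,0,0,0,1],
    [0,0,-0.06,0,0,0,1],
    [0,0,0,0,0,0,1]
  ]
}}

```text
t: 24.95
tcp_pos: [0.5433, -0.3233, 0.3096]
tool_rot: [-0.038, 0.999, -0.005, 0.005]
force: [-1.2, 0.2, -1.4]
finger_gap: 0.48
gripper_force: 41.1
```

```bash
python3 plan.py .6795 -.0285 .3 184.2
```

```text
t24.9 p [ 0.5433 -0.3233  0.3096] ang -175.7 q [-0.71  0.46  1.33  0.    1.34 -2.36] gap 0.480 gf 41.1 F [-1.2  0.2 -1.4]
 turn: 1 rows wz=0.002 tiltfix [-0.01  0.01 -0.  ]  shift: total [-0.1574  0.2841  0.0096]  6 rows of [-0.0262  0.0473  0.0016]
```

Emit:
{"api": "apply_moves", "payload": {
  "plan": [
    [0,0,0,0,0,0,1],
    [-0.026,0.047,0,0,0,0,1],
    [-0.026,0.047,0,0,0,0,1],
    [-0.026,0.047,0,0,0,0,1],
    [-0.026,0.047,0,0,0,0,1],
    [-0.026,0.047,0,0,0,0,1],
    [-0.026,0.047,0,0,0,0,1],
    [0,0,0,0,0,0,1]
  ]
}}

```text
t: 25.95
tcp_pos: [0.6748, -0.024, 0.2984]
tool_rot: [-0.04, 0.999, 0.001, -0.003]
force: [-0.2, -0.1, -2.1]
finger_gap: 0.478
gripper_force: 41.2
```

Emit:
{"api": "apply_moves", "payload": {
  "plan": [
    [0,0,0.05,0,0,0,1],
    [0,0,0.06,0,0,0,1],
    [0,0,0.04,0,0,0,1],
    [0,0,0,0,0,0,1],
    [0,0,0,0,0,0,1]
  ]
}}

```text
t: 26.58
tcp_pos: [0.6759, -0.0294, 0.1524]
tool_rot: [-0.037, 0.999, -0.0, 0.0]
force: [-0.1, 0.5, -0.4]
finger_gap: 0.48
gripper_force: 41.2
```

```bash
python3 plan.py .6795 -.0285 .0575 184.2; python3 -c "
from blob import *
im,C=shot('wrist','w11.png')"
```

```text
t26.6 p [ 0.6759 -0.0294  0.1524] ang -175.7 q [-0.21  0.68  1.36 -0.    1.09 -1.85] gap 0.480 gf 41.2 F [-0.1  0.5 -0.4]
 turn: 1 rows wz=0.001 tiltfix [-0.     0.001 -0.   ]  shift: total [-0.0037  0.0006  0.0949]  2 rows of [-0.0018  0.0003  0.0474]
```

Emit:
{"api": "apply_moves", "payload": {
  "plan": [
    [-0.004,0.001,0.03,0,0,0,1],
    [0,0,0.03,0,0,0,1],
    [0,0,0.015,0,0,0,1],
    [0,0,0.01,0,0,0,1],
    [0,0,0.006,0,0,0,1],
    [0,0,0,0,0,0,1],
    [0,0,0,0,0,0,1]
  ]
}}

```text
t: 27.5
tcp_pos: [0.6798, -0.0274, 0.0614]
tool_rot: [-0.038, 0.999, -0.0, 0.001]
force: [-0.5, -0.3, -2.2]
finger_gap: 0.478
gripper_force: 41.2
```

```bash
python3 plan.py .680 -.0285 .0575 184.2
```

```text
t27.5 p [ 0.6798 -0.0274  0.0614] ang -175.7 q [-0.2   0.8   1.4   0.    0.93 -1.85] gap 0.478 gf 41.2 F [-0.5 -0.3 -2.2]
 turn: 1 rows wz=0.002 tiltfix [-0.     0.001 -0.   ]  shift: total [-0.0001 -0.0011  0.0039]  1 rows of [-0.0001 -0.0011  0.0039]
```

Emit:
{"api": "apply_moves", "payload": {
  "plan": [
    [0,0,0.003,0,0,0,1],
    [0,0,0.001,0,0,0,1],
    [0,0,0,0,0,0,-0.1],
    [0,0,0,0,0,0,-0.27],
    [0,0,0,0,0,0,-0.27],
    [0,0,-0.04,0,0,0,-0.27],
    [0,0,-0.06,0,0,0,-0.27],
    [0,0,-0.06,0,0,0,-0.27]
  ]
}}

```text
t: 28.5
tcp_pos: [0.6788, -0.0273, 0.2176]
tool_rot: [-0.038, 0.999, 0.0, -0.001]
force: [0.2, -0.5, 0.4]
finger_gap: 0.635
gripper_force: 0.0
```

Emit:
{"api": "apply_moves", "payload": {
  "plan": [
    [0,0,-0.06,0,0,0,-0.27],
    [0,0,-0.04,0,0,0,-0.4],
    [0,0,0,0,0,0,-0.8]
  ]
}}

```text
t: 28.88
tcp_pos: [0.6813, -0.0277, 0.3216]
tool_rot: [-0.038, 0.999, -0.001, 0.005]
force: [0.7, -0.5, -0.5]
finger_gap: 0.887
gripper_force: 0.0
```

```bash
python3 plan.py .573 -.453 .32 184.2;  python3 -c "
from h import *
im,C=shot('wrist','w12.png')
import pickle; pickle.dump(C,open('w12.pkl','wb'))
hsv=cv2.cvtColor(im,cv2.COLOR_RGB2HSV)
for X in [(.679,-.028,.015),(.679,-.028,.111),(.6742,.0415,.087),(.580,-.034,.106)]: print(proj(C,X).round())"
```

```text
t28.9 p [ 0.6813 -0.0277  0.3216] ang -175.7 q [-0.2   0.53  1.17  0.    1.43 -1.85] gap 0.887 gf 0.0 F [ 0.7 -0.5 -0.5]
 turn: 1 rows wz=0.002 tiltfix [-0.003  0.009 -0.   ]  shift: total [ 0.1392 -0.4163  0.0016]  8 rows of [ 0.0174 -0.052   0.0002]
[278. 167.]
[277. 180.]
[333. 177.]
[279.  90.]
```

View pics/w12.png

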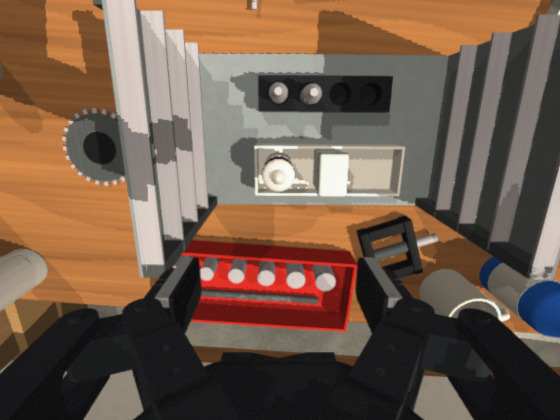

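The lube stands upright in the bin at (278,175), beside the tin at (333,175). Next is the spray can.

Emit:
{"api": "apply_moves", "payload": {
  "plan": [
    [0.0174,-0.052,0,0,0,0,-1],
    [0.0174,-0.052,0,0,0,0,-1],
    [0.0174,-0.052,0,0,0,0,-1],
    [0.0174,-0.052,0,0,0,0,-1],
    [0.0174,-0.052,0,0,0,0,-1],
    [0.0174,-0.052,0,0,0,0,-1],
    [0.0174,-0.052,0,0,0,0,-1],
    [0.0174,-0.052,0,0,0,0,-1]
  ]
}}

```text
t: 29.92
tcp_pos: [0.5703, -0.4535, 0.3134]
tool_rot: [-0.038, 0.999, 0.002, -0.002]
force: [-0.2, 1.1, 0.2]
finger_gap: 1.0
gripper_force: 0.0
```

Emit:
{"api": "apply_moves", "payload": {
  "plan": [
    [0,0,0.05,0,0,0,-1],
    [0,0,0,0,0,0,-1],
    [0,0,0,0,0,0,-1]
  ]
}}

```text
t: 30.3
tcp_pos: [0.5719, -0.4519, 0.2661]
tool_rot: [-0.038, 0.999, 0.001, -0.0]
force: [1.7, -0.5, 0.9]
finger_gap: 1.004
gripper_force: 0.0
```

```bash
python3 plan.py .573 -.453 .075 184.2;  python3 -c "
from blob import *
im,C=shot('wrist','w13.png')
m=blobs(im,C,(.573,-.453),.06)
f=lambda u,v,z:(onz(C,(u,v),z)[:2]*1000).round(1)
for z in(0,.104,.132): print(z,proj(C,(.573,-.453,z)).round())
d=(im.max(2)<60).astype(np.uint8)
n,l,st,ce=cv2.connectedComponentsWithStats(d)
e=proj(C,(.573,-.453,.12))
for i in range(1,n):
  if st[i][4]>60 and np.hypot(*(ce[i]-e))<120: print('dark',st[i],ce[i].round(1),f(*ce[i],.125))
"
```

```text
t30.3 p [ 0.5719 -0.4519  0.2661] ang -175.6 q [-0.82  0.65  1.1   0.    1.4  -2.47] gap 1.004 gf 0.0 F [ 1.7 -0.5  0.9]
 turn: 1 rows wz=0.003 tiltfix [ 0.001 -0.001 -0.   ]  shift: total [-0.001  -0.0012  0.1911]  4 rows of [-0.0002 -0.0003  0.0478]
expected px [276. 185.]
box 259 159 302 213 A 1780 c [279.8 186.2] xy@z [ 573.6 -448.3]
0 [276. 176.]
0.104 [276. 194.]
0.132 [275. 201.]
dark [264 177  33  37 957] [279.7 195.4] [ 569.1 -449.2]
```

Emit:
{"api": "apply_moves", "payload": {
  "plan": [
    [0.001,0.003,0.05,0,0,0,-1],
    [0,0,0.05,0,0,0,-1],
    [0,0,0.05,0,0,0,-1],
    [0,0,0.03,0,0,0,-1],
    [0,0,0.013,0,0,0,-1],
    [0,0,0,0,0,0,-1],
    [0,0,0,0,0,0,1],
    [0,0,0,0,0,0,1]
  ]
}}

```text
t: 31.35
tcp_pos: [0.5714, -0.4506, 0.0758]
tool_rot: [-0.038, 0.999, -0.001, 0.001]
force: [-0.4, 0.2, -0.8]
finger_gap: 0.604
gripper_force: 0.0
```

Emit:
{"api": "apply_moves", "payload": {
  "plan": [
    [0,0,0,0,0,0,1],
    [0,0,0,0,0,0,1],
    [0,0,0,0,0,0,1]
  ]
}}

```text
t: 31.72
tcp_pos: [0.5713, -0.4504, 0.0757]
tool_rot: [-0.038, 0.999, -0.001, 0.001]
force: [-0.2, 0.4, 5.5]
finger_gap: 0.51
gripper_force: 41.1
```

```bash
python3 plan.py .571 -.449 .35 184.2
```

```text
t31.7 p [ 0.5713 -0.4504  0.0757] ang -175.7 q [-0.82  0.84  1.26  0.    1.04 -2.47] gap 0.510 gf 41.1 F [-0.2  0.4  5.5]
 turn: 1 rows wz=0.002 tiltfix [-0.002  0.002 -0.   ]  shift: total [ 2.000e-04  1.400e-03 -2.743e-01]  5 rows of [ 0.      0.0003 -0.0549]
```

Emit:
{"api": "apply_moves", "payload": {
  "plan": [
    [0,0,-0.02,0,0,0,1],
    [0,0,-0.055,0,0,0,1],
    [0,0,-0.06,0,0,0,1],
    [0,0,-0.06,0,0,0,1],
    [0,0,-0.06,0,0,0,1],
    [0,0,-0.03,0,0,0,1],
    [0,0,0,0,0,0,1]
  ]
}}

```text
t: 32.6
tcp_pos: [0.5711, -0.4505, 0.3632]
tool_rot: [-0.038, 0.999, -0.003, 0.003]
force: [0.2, -1.2, -1.9]
finger_gap: 0.515
gripper_force: 41.4
```

```bash
python3 plan.py .6693 .1093 .36 184.2
```

```text
t32.6 p [ 0.5711 -0.4505  0.3632] ang -175.7 q [-0.82  0.58  0.97 -0.    1.58 -2.47] gap 0.515 gf 41.4 F [ 0.2 -1.2 -1.9]
 turn: 1 rows wz=0.002 tiltfix [-0.006  0.005 -0.   ]  shift: total [-0.1389  0.5511  0.0032]  11 rows of [-0.0126  0.0501  0.0003]
```

Emit:
{"api": "apply_moves", "payload": {
  "plan": [
    [-0.0126,0.05,0,0,0,0,1],
    [-0.0126,0.05,0,0,0,0,1],
    [-0.0126,0.05,0,0,0,0,1],
    [-0.0126,0.05,0,0,0,0,1],
    [-0.0126,0.05,0,0,0,0,1],
    [-0.0126,0.05,0,0,0,0,1],
    [-0.0126,0.05,0,0,0,0,1],
    [-0.0126,0.05,0,0,0,0,1]
  ]
}}

```text
t: 33.6
tcp_pos: [0.6396, -0.0414, 0.3557]
tool_rot: [-0.037, 0.999, 0.001, -0.003]
force: [-0.4, 0.2, -1.6]
finger_gap: 0.51
gripper_force: 41.5
```

Emit:
{"api": "apply_moves", "payload": {
  "plan": [
    [-0.0126,0.05,0,0,0,0,1],
    [-0.0126,0.05,0,0,0,0,1],
    [-0.0126,0.05,0,0,0,0,1],
    [0,0,0.04,0,0,0,1],
    [0,0,0.06,0,0,0,1],
    [0,0,0.06,0,0,0,1],
    [0,0,0,0,0,0,1],
    [0,0,0,0,0,0,1]
  ]
}}

```text
t: 34.6
tcp_pos: [0.6681, 0.1091, 0.1995]
tool_rot: [-0.038, 0.999, -0.0, 0.001]
force: [1.3, -0.0, -1.5]
finger_gap: 0.52
gripper_force: 41.6
```

```bash
python3 plan.py .6693 .1093 .0907 184.2;  python3 -c "
from h import *
im,C=shot('wrist','w14.png')
R=C[2];d=(im.max(2)<60)
s=sense()
z=s['tcp_pos'][2]+.132-.0757
e=proj(C,(s['tcp_pos'][0],s['tcp_pos'][1],z));print('cap top exp',e)
print([ ''.join('#' if d[v,u] else '.' for u in range(220,340,3)) for v in range(int(e[1])-60,int(e[1])+30,6)])
"
```

```text
t34.6 p [0.6681 0.1091 0.1995] ang -175.7 q [-0.    0.63  1.32 -0.    1.19 -1.65] gap 0.520 gf 41.6 F [ 1.3 -0.  -1.5]
 turn: 1 rows wz=0.002 tiltfix [-0.     0.001 -0.   ]  shift: total [-0.0012  0.0002  0.1088]  2 rows of [-0.0006  0.0001  0.0544]
cap top exp [274.56904418 345.63145764]
['###....#########################.....###', '##.....##########################....###', '###...###########################....###', '###...############################..####', '####.#############################..####', '###.####################################', '###.####################################', '##..####################################', '#...###############################...##', '#...###############################....#', '#....#############################....##', '#.....############################....##', '########################################', '########################################', '########################################']
```

Emit:
{"api": "apply_moves", "payload": {
  "plan": [
    [-0.001,0,0.04,0,0,0,1],
    [0,0,0.03,0,0,0,1],
    [0,0,0.02,0,0,0,1],
    [0,0,0.01,0,0,0,1],
    [0,0,0.005,0,0,0,1],
    [0,0,0,0,0,0,1],
    [0,0,0,0,0,0,1]
  ]
}}

```text
t: 35.52
tcp_pos: [0.6691, 0.1092, 0.0946]
tool_rot: [-0.038, 0.999, -0.0, 0.001]
force: [0.6, 0.0, -1.6]
finger_gap: 0.513
gripper_force: 41.7
```

```bash
python3 plan.py .6693 .1093 .0907 184.2
```

```text
t35.5 p [0.6691 0.1092 0.0946] ang -175.7 q [-0.    0.76  1.4  -0.    0.99 -1.65] gap 0.513 gf 41.7 F [ 0.6  0.  -1.6]
 turn: 1 rows wz=0.002 tiltfix [-0.     0.002 -0.   ]  shift: total [-0.0002  0.      0.0039]  1 rows of [-0.0002  0.      0.0039]
```

Emit:
{"api": "apply_moves", "payload": {
  "plan": [
    [0,0,0.003,0,0,0,1],
    [0,0,0.001,0,0,0,1],
    [0,0,0,0,0,0,-0.1],
    [0,0,0,0,0,0,-0.35],
    [0,0,0,0,0,0,-0.35],
    [0,0,-0.04,0,0,0,-0.35],
    [0,0,-0.06,0,0,0,-0.35],
    [0,0,-0.06,0,0,0,-0.35]
  ]
}}

```text
t: 36.52
tcp_pos: [0.668, 0.1092, 0.2508]
tool_rot: [-0.038, 0.999, 0.0, -0.001]
force: [1.2, 0.0, -0.9]
finger_gap: 0.676
gripper_force: 0.0
```

Emit:
{"api": "apply_moves", "payload": {
  "plan": [
    [0,0,-0.05,0,0,0,-0.35],
    [0,0,-0.03,0,0,0,-0.35],
    [0,0,0,0,0,0,-0.35]
  ]
}}

```text
t: 36.9
tcp_pos: [0.6698, 0.1093, 0.3332]
tool_rot: [-0.038, 0.999, -0.0, 0.004]
force: [-0.4, 0.2, -1.0]
finger_gap: 0.677
gripper_force: 0.0
```

```bash
python3 plan.py .437 .382 .33 163.5; python3 -c "
from h import *
im,C=shot('wrist','w15.png')
im2,C2=shot('side','side2.png');shot('scene','scene2.png')
s=sense()
# check spray cap: dark disc expected on z=.147
hsv=cv2.cvtColor(im,cv2.COLOR_RGB2HSV)
e=proj(C,(.669,.109,.147));print(e)
d=(im.max(2)<70).astype(np.uint8)
n,l,st,ce=cv2.connectedComponentsWithStats(d)
for i in range(1,n):
  if st[i][4]>60 and np.hypot(*(ce[i]-e))<80: print('dark',st[i],ce[i].round(1),(onz(C,ce[i],.14)[:2]*1000).round(1))
# tray in side view: bright low sat
hsv=cv2.cvtColor(im2,cv2.COLOR_RGB2HSV)
roi=np.zeros(im2.shape[:2],np.uint8);roi[150:225,110:235]=1
m=((hsv[...,2]<75)).astype(np.uint8)*roi
n,l,st,ce=cv2.connectedComponentsWithStats(m)
for i in range(1,n):
  if st[i][4]>40: print('handle side',st[i],ce[i].round(1))
"
```

```text
t36.9 p [0.6698 0.1093 0.3332] ang -175.7 q [-0.    0.52  1.16 -0.    1.46 -1.65] gap 0.677 gf 0.0 F [-0.4  0.2 -1. ]
 turn: 3 rows wz=0.121 tiltfix [-0.001  0.007 -0.   ]  shift: total [0.3006 0.1954 0.0032]  7 rows of [0.0429 0.0279 0.0005]
[276.88316841 186.096188  ]
dark [265 168  29  31 719] [278.9 183.1] [667.  111.1]
handle side [166 165  38  19 161] [184.4 170.2]
```

The spray can stands upright (cap blob where expected). I go to the tray.

Emit:
{"api": "apply_moves", "payload": {
  "plan": [
    [0,0,0,0,0,0.121,-0.35],
    [0,0,0,0,0,0.121,-0.35],
    [0,0,0,0,0,0.121,-0.35],
    [0.043,0.028,0,0,0,0,-0.35],
    [0.043,0.028,0,0,0,0,-0.35],
    [0.043,0.028,0,0,0,0,-0.35],
    [0.043,0.028,0,0,0,0,-0.35],
    [0.043,0.028,0,0,0,0,-0.35]
  ]
}}

```text
t: 38.05
tcp_pos: [0.4998, 0.3052, 0.3272]
tool_rot: [0.144, 0.99, -0.001, -0.002]
force: [0.8, 0.1, 0.2]
finger_gap: 0.675
gripper_force: 0.0
```

Emit:
{"api": "apply_moves", "payload": {
  "plan": [
    [0.043,0.028,0,0,0,0,-0.35],
    [0.043,0.028,0,0,0,0,-0.35],
    [0,0,0,0,0,0,-0.35],
    [0,0,0,0,0,0,-0.35]
  ]
}}

```text
t: 38.55
tcp_pos: [0.4349, 0.3822, 0.3281]
tool_rot: [0.143, 0.99, -0.001, -0.001]
force: [-0.1, 0.0, -0.9]
finger_gap: 0.675
gripper_force: 0.0
```

```bash
python3 plan.py .437 .382 .2 163.5; python3 -c "
from h import *
im,C=shot('wrist','w16.png')
import pickle; pickle.dump(C,open('w16.pkl','wb'))"
```

```text
t38.5 p [0.4349 0.3822 0.3281] ang 163.5 q [ 0.53  0.37  1.42 -0.    1.35 -0.76] gap 0.675 gf 0.0 F [-0.1  0.  -0.9]
 turn: 1 rows wz=0.001 tiltfix [-0.003 -0.002  0.   ]  shift: total [-0.002   0.0004  0.1281]  3 rows of [-0.0007  0.0001  0.0427]
```

View pics/w16.png

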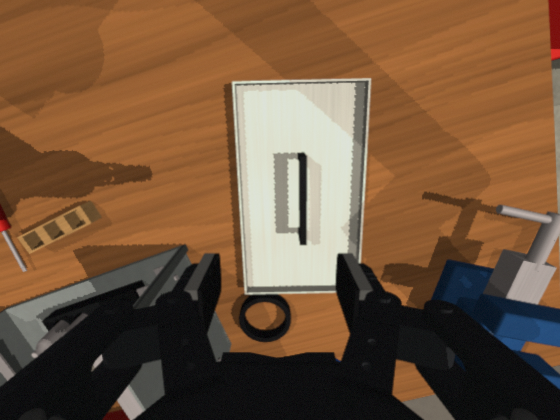

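Tray rim corners: (232,82), (371,79), (358,293), (245,293). The handle bar runs from (301,153) to (304,245).

```bash
python3 -c "
from h import *
import pickle;C=pickle.load(open('w16.pkl','rb'))
f=lambda u,v,z:(onz(C,(u,v),z)[:2]*1000).round(1)
b=np.array([f(*p,.022) for p in[(232,82),(371,79),(358,293),(245,293)]]);print(b,b.mean(0))
a=b[2]-b[1]+b[3]-b[0];print('long dir',np.degrees(np.arctan2(a[1],a[0])), np.linalg.norm(a)/2)
im=cv2.imread('pics/w16.png');m=np.zeros(im.shape[:2],np.uint8);m[145:255,285:325]=(im[145:255,285:325].max(2)<60)
n,l,st,ce=cv2.connectedComponentsWithStats(m);i=1+st[1:,4].argmax();print(st[i],ce[i])
r=cv2.minAreaRect(np.argwhere(l==i)[:,::-1].astype(np.float32));print(r)
x,y,w,h,A=st[i]
rows=l==i
t=[(np.nonzero(rows[v])[0].mean(),v) for v in (y+8,y+h-8)]
P=[f(*q,.048) for q in t];print(t,P);d=P[1]-P[0];print('handle dir',np.degrees(np.arctan2(d[1],d[0])))
print('c',f(*ce[i],.048),'ends',f(ce[i][0],y,.054),f(ce[i][0],y+h,.05))
"
```

```text
[[299.  356.9]
 [349.  540.4]
 [668.1 452.9]
 [614.9 272. ]] [482.75 405.55]
long dir -15.189438837421179 328.99344978281863
[298 153   8  91 559] [302.36314848 197.82826476]
((301.5, 198.0), (90.0, 7.0), 90.0)
[(np.float64(302.5), np.int32(161)), (np.float64(302.5), np.int32(236))] [array([426.8, 420.3]), array([533.6, 391.3])]
handle dir -15.191547567852085
c [477.3 406.4] ends [415.5 422.7] [545.  387.9]
```

```bash
python3 -c "
from h import *
import pickle
for n,P in(('w9',[(143,55),(398,55)]),('w12',[(201,55),(447,55)])):
  C=pickle.load(open(n+'.pkl','rb'));b=[onz(C,p,.012)[:2]*1000 for p in P];d=b[1]-b[0];print(n,b,np.mean(b,0),np.linalg.norm(d),-d[0]/d[1])
# refine deck rear/front edges by gradient in w9: row of deck front edge at several columns
  im=cv2.imread('pics/'+n+'.png');hsv=cv2.cvtColor(im,cv2.COLOR_BGR2HSV)
  pts=[]
  for u in range(P[0][0]+12,P[1][0]-10,10):
    c=hsv[30:75,u,1].astype(float);v=30+np.argmax(c<90)
    pts.append(onz(C,(u,v),.012)[:2]*1000)
  pts=np.array(pts);k=np.polyfit(pts[:,1],pts[:,0],1);print('front edge x at y=25: %.1f yaw %.3f'%(np.polyval(k,25),-k[0]))
  row=hsv[66:72].mean(0)[:,1];print('row sat',row[P[0][0]-12:P[0][0]+12].round().astype(int),row[P[1][0]-12:P[1][0]+12].round().astype(int))
"; python3 plan.py .480 .4058 .2 164.8
```

```text
w9 [array([ 536.89361706, -151.95574722]), array([511.0742727 , 191.14282936])] [523.98394488  19.59354107] 344.0687021465204 0.07525342896350654
front edge x at y=25: 522.2 yaw 0.070
row sat [25 26 25 24 24 24 24 24 24 25 21 13 12 13 14 12 13 15 13 13 14 14 14 13] [12 12 12 12 10 11 13 12 12 12  9  7 11 23 24 24 22 22 22 23 24 24 23 22]
w12 [array([ 535.82327971, -142.45107292]), array([510.17369114, 188.41646213])] [522.99848542  22.9826946 ] 331.8602524249281 0.07752222825254176
front edge x at y=25: 522.3 yaw 0.071
row sat [24 23 25 24 24 24 23 23 25 25 21 14 14 14 14 16 12 12 13 13 13 13 12 12] [16 13 14 13 13 12 12 13 14 14 11 12 10  6  7  5  7  6  6  7  8 12 21 24]
t38.6 p [0.4355 0.3818 0.3284] ang 163.5 q [ 0.53  0.37  1.42 -0.    1.35 -0.76] gap 0.674 gf 0.0 F [-0.2 -1.1 -0.3]
 turn: 1 rows wz=-0.023 tiltfix [-0.002 -0.001  0.   ]  shift: total [-0.0366  0.0348  0.1284]  3 rows of [-0.0122  0.0116  0.0428]
```

Emit:
{"api": "apply_moves", "payload": {
  "plan": [
    [0,0,0,0,0,-0.023,-0.2],
    [-0.0183,0.0174,0,0,0,0,-0.2],
    [-0.0183,0.0174,0.03,0,0,0,-0.2],
    [0,0,0.06,0,0,0,-0.2],
    [0,0,0.06,0,0,0,-0.2],
    [0,0,0.03,0,0,0,-0.2],
    [0,0,0,0,0,0,-0.2],
    [0,0,0,0,0,0,-0.2]
  ]
}}

```text
t: 39.6
tcp_pos: [0.4814, 0.4067, 0.151]
tool_rot: [0.132, 0.991, 0.001, 0.001]
force: [0.9, 0.2, -0.6]
finger_gap: 0.598
gripper_force: 0.0
```

```bash
python3 plan.py .480 .4058 .028 164.8; python3 -c "
from h import *
im,C=shot('wrist','w17.png')
for z in(.038,.054):
  for s in(-65,0,65):
    a=np.radians(-15.2);X=(.480+s*.001*np.cos(a),.4058+s*.001*np.sin(a),z);print(z,s,proj(C,X).round())
d=(im.max(2)<60)
for v in range(100,300,20): print(v,''.join('#' if d[v,u] else '.' for u in range(200,360,3)))"
```

```text
t39.6 p [0.4814 0.4067 0.151 ] ang 164.8 q [ 0.52  0.63  1.49  0.    1.02 -0.78] gap 0.598 gf 0.0 F [ 0.9  0.2 -0.6]
 turn: 1 rows wz=-0.000 tiltfix [0.002 0.002 0.   ]  shift: total [ 0.0011 -0.0013  0.123 ]  3 rows of [ 0.0004 -0.0004  0.041 ]
0.038 -65 [275. 128.]
0.038 0 [275. 205.]
0.038 65 [275. 272.]
0.054 -65 [275. 128.]
0.054 0 [275. 210.]
0.054 65 [275. 281.]
100 ......................................................
120 ......................................................
140 .......................####...........................
160 ........................###...........................
180 ........................###...........................
200 ........................###...........................
220 ........................###...........................
240 ........................###...........................
260 ...######...............###.................####.#....
280 ##########..............###................###########
```

Emit:
{"api": "apply_moves", "payload": {
  "plan": [
    [0.001,-0.001,0.04,0,0,0,-0.2],
    [0,0,0.04,0,0,0,-0.2],
    [0,0,0.03,0,0,0,-0.2],
    [0,0,0.01,0,0,0,-0.2],
    [0,0,0,0,0,0,-0.2],
    [0,0,0,0,0,0,0.4],
    [0,0,0,0,0,0,1],
    [0,0,0,0,0,0,1]
  ],
  "force": 100
}}

```text
t: 40.65
tcp_pos: [0.4791, 0.406, 0.0313]
tool_rot: [0.132, 0.991, 0.0, 0.001]
force: [-1.7, -1.8, 4.3]
finger_gap: 0.09
gripper_force: 98.2
```

Emit:
{"api": "apply_moves", "payload": {
  "plan": [
    [0,0,0,0,0,0,1],
    [0,0,0,0,0,0,1],
    [0,0,0,0,0,0,1]
  ]
}}

```text
t: 41.02
tcp_pos: [0.4791, 0.406, 0.0313]
tool_rot: [0.132, 0.991, 0.0, 0.001]
force: [-1.4, -1.4, 4.5]
finger_gap: 0.097
gripper_force: 98.3
```

```bash
python3 plan.py .480 .4058 .25 164.8
```

```text
t41.0 p [0.4791 0.406  0.0313] ang 164.8 q [ 0.53  0.8   1.56 -0.    0.79 -0.78] gap 0.097 gf 98.3 F [-1.4 -1.4  4.5]
 turn: 1 rows wz=0.001 tiltfix [0.001 0.001 0.   ]  shift: total [-0.0009  0.     -0.2187]  4 rows of [-0.0002  0.     -0.0547]
```

Emit:
{"api": "apply_moves", "payload": {
  "plan": [
    [0,0,-0.01,0,0,0,1],
    [0,0,-0.02,0,0,0,1],
    [0,0,-0.03,0,0,0,1],
    [0,0,-0.03,0,0,0,1],
    [0,0,-0.03,0,0,0,1],
    [0,0,-0.03,0,0,0,1],
    [0,0,-0.03,0,0,0,1],
    [0,0,-0.03,0,0,0,1]
  ]
}}

```text
t: 42.02
tcp_pos: [0.4778, 0.4056, 0.2414]
tool_rot: [0.132, 0.991, -0.0, -0.0]
force: [0.5, 0.4, -5.5]
finger_gap: 0.093
gripper_force: 97.9
```

Emit:
{"api": "apply_moves", "payload": {
  "plan": [
    [0,0,-0.03,0,0,0,1],
    [0,0,-0.03,0,0,0,1],
    [0,0,-0.02,0,0,0,1],
    [0,0,-0.01,0,0,0,1],
    [0,0,0,0,0,0,1],
    [0,0,0,0,0,0,1]
  ]
}}

```text
t: 42.78
tcp_pos: [0.4778, 0.4055, 0.3284]
tool_rot: [0.132, 0.991, -0.001, -0.001]
force: [0.4, 0.2, -5.2]
finger_gap: 0.089
gripper_force: 97.9
```

```bash
python3 plan.py .400 .013 .33 94.05; python3 -c "
from h import *
im,C=shot('wrist','w18.png');s=sense();p=np.array(s['tcp_pos'])
print(s['ft_torque'])
d=(im.max(2)<60)
for v in range(90,310,8): print(v,''.join('#' if d[v,u] else '.' for u in range(200,360,3)))
a=np.radians(-15.2)
for k in(-65,0,65): print(k,proj(C,p+np.array([k*.001*np.cos(a),k*.001*np.sin(a),.023])).round(1))
# tray rim near edge (toward tool +x) at top: saturation profile along centre columns
hsv=cv2.cvtColor(im,cv2.COLOR_RGB2HSV)
print([ (v,hsv[v,240,1],hsv[v,320,1]) for v in range(0,110,4)])
for k,w in((-165,-95),(-165,95),(165,-95)): print(proj(C,p+np.array([k*.001*np.cos(a)-w*.001*np.sin(a),k*.001*np.sin(a)+w*.001*np.cos(a),-.009])).round(1))
"
```

```text
t42.8 p [0.4778 0.4055 0.3284] ang 164.8 q [ 0.53  0.44  1.3   0.    1.4  -0.78] gap 0.089 gf 97.9 F [ 0.4  0.2 -5.2]
 turn: 7 rows wz=0.176 tiltfix [-0.002 -0.002  0.   ]  shift: total [-0.386  -0.1053 -0.0016]  8 rows of [-0.0482 -0.0132 -0.0002]
[-0.01587577  0.02025646  0.01435988]
90 ......................................................
98 ......................................................
106 ......................................................
114 ......................................................
122 ......................................................
130 ......................................................
138 ......................................................
146 ......................########........................
154 ......................#########.......................
162 .......................########.......................
170 .......................########.......................
178 .......................########.......................
186 .......................#######........................
194 .......................#######..............
[... 1186 characters left out ...]
31)), (36, np.uint8(24), np.uint8(29)), (40, np.uint8(23), np.uint8(31)), (44, np.uint8(21), np.uint8(31)), (48, np.uint8(23), np.uint8(32)), (52, np.uint8(21), np.uint8(30)), (56, np.uint8(23), np.uint8(30)), (60, np.uint8(23), np.uint8(30)), (64, np.uint8(23), np.uint8(32)), (68, np.uint8(31), np.uint8(32)), (72, np.uint8(30), np.uint8(32)), (76, np.uint8(33), np.uint8(30)), (80, np.uint8(32), np.uint8(30)), (84, np.uint8(32), np.uint8(30)), (88, np.uint8(32), np.uint8(30)), (92, np.uint8(29), np.uint8(32)), (96, np.uint8(30), np.uint8(31)), (100, np.uint8(30), np.uint8(31)), (104, np.uint8(32), np.uint8(32)), (108, np.uint8(32), np.uint8(31))]
[  41.  -117.5]
[ 511.  -117.7]
[141.7 471. ]
```

Emit:
{"api": "apply_moves", "payload": {
  "plan": [
    [0,0,0,0,0,0.06,1],
    [0,0,0,0,0,0.1,1],
    [0,0,0,0,0,0.14,1],
    [0,0,0,0,0,0.14,1],
    [0,0,0,0,0,0.14,1],
    [0,0,0,0,0,0.14,1],
    [0,0,0,0,0,0.14,1],
    [0,0,0,0,0,0.14,1]
  ]
}}

```text
t: 43.82
tcp_pos: [0.4781, 0.4056, 0.3283]
tool_rot: [0.593, 0.805, -0.001, -0.001]
force: [-0.4, 0.3, -4.9]
finger_gap: 0.089
gripper_force: 97.9
```

Emit:
{"api": "apply_moves", "payload": {
  "plan": [
    [0,0,0,0,0,0.12,1],
    [0,0,0,0,0,0.08,1],
    [0,0,0,0,0,0.035,1],
    [0,0,0,0,0,0,1],
    [0,0,0,0,0,0,1]
  ]
}}

```text
t: 44.45
tcp_pos: [0.4785, 0.4059, 0.3294]
tool_rot: [0.681, 0.732, -0.0, -0.0]
force: [-0.2, 0.4, -4.5]
finger_gap: 0.095
gripper_force: 97.9
```

```bash
python3 plan.py .4025 .0144 .33 94.05
```

```text
t44.5 p [0.4785 0.4059 0.3294] ang 94.1 q [ 0.53  0.44  1.3  -0.    1.4   0.45] gap 0.095 gf 97.9 F [-0.2  0.4 -4.5]
 turn: 1 rows wz=0.001 tiltfix [-0.  0. -0.]  shift: total [-0.3851 -0.1035 -0.0006]  8 rows of [-0.0481 -0.0129 -0.0001]
```

Emit:
{"api": "apply_moves", "payload": {
  "plan": [
    [-0.015,-0.004,0,0,0,0,1],
    [-0.03,-0.008,0,0,0,0,1],
    [-0.04,-0.0107,0,0,0,0,1],
    [-0.04,-0.0107,0,0,0,0,1],
    [-0.04,-0.0107,0,0,0,0,1],
    [-0.04,-0.0107,0,0,0,0,1],
    [-0.04,-0.0107,0,0,0,0,1],
    [-0.04,-0.0107,0,0,0,0,1]
  ]
}}

```text
t: 45.45
tcp_pos: [0.4217, 0.1143, 0.3301]
tool_rot: [0.681, 0.732, 0.0, 0.001]
force: [0.4, -0.8, -5.8]
finger_gap: 0.091
gripper_force: 97.9
```

Emit:
{"api": "apply_moves", "payload": {
  "plan": [
    [-0.04,-0.0107,0,0,0,0,1],
    [-0.03,-0.008,0,0,0,0,1],
    [-0.02,-0.0054,0,0,0,0,1],
    [-0.01,-0.0029,0,0,0,0,1],
    [0,0,0,0,0,0,1],
    [0,0,0,0,0,0,1],
    [0,0,0,0,0,0,1]
  ]
}}

```text
t: 46.32
tcp_pos: [0.4029, 0.0152, 0.3296]
tool_rot: [0.681, 0.732, 0.0, -0.0]
force: [-0.4, 0.1, -5.7]
finger_gap: 0.091
gripper_force: 97.9
```

```bash
python3 plan.py .4025 .0144 .2195 94.05; python3 -c "
from h import *
im,C=shot('wrist','w19.png')
import pickle; pickle.dump(C,open('w19.pkl','wb'))
for X in[(.512,.189,.238),(.547,-.15,.238),(.522,.022,.012),(.512,.189,.185)]: print(X,proj(C,X).round())
"
```

```text
t46.3 p [0.4029 0.0152 0.3296] ang 94.1 q [-0.24  0.09  1.81  0.    1.25 -0.31] gap 0.091 gf 97.9 F [-0.4  0.1 -5.7]
 turn: 1 rows wz=0.002 tiltfix [-0. -0.  0.]  shift: total [-0.0008 -0.0005  0.1101]  3 rows of [-0.0003 -0.0002  0.0367]
(0.512, 0.189, 0.238) [461. -24.]
(0.547, -0.15, 0.238) [413. 386.]
(0.522, 0.022, 0.012) [356. 172.]
(0.512, 0.189, 0.185) [424.   5.]
```

Emit:
{"api": "apply_moves", "payload": {
  "plan": [
    [0,0,0.015,0,0,0,1],
    [0,0,0.025,0,0,0,1],
    [0,0,0.03,0,0,0,1],
    [0,0,0.025,0,0,0,1],
    [0,0,0.011,0,0,0,1],
    [0,0,0,0,0,0,1],
    [0,0,0,0,0,0,1]
  ]
}}

```text
t: 47.25
tcp_pos: [0.4039, 0.0145, 0.2245]
tool_rot: [0.681, 0.732, 0.001, 0.001]
force: [1.2, 0.6, -4.2]
finger_gap: 0.091
gripper_force: 98.0
```

```bash
python3 plan.py .4525 .0178 .2235 94.05; python3 -c "
from h import *
im,C=shot('side','side3.png');im2,C2=shot('scene','scene3.png')
s=sense();p=np.array(s['tcp_pos'])
# tray front (rack-side) corners vs rack top front corners, expected pixels
a=.0705;ex=np.array([np.cos(a),np.sin(a),0]);ey=np.array([-np.sin(a),np.cos(a),0])
for yy in(-.165,.165): print('tray rear corner',proj(C,p+.095*ex+yy*ey+[0,0,-.0093]).round(1),proj(C2,p+.095*ex+yy*ey+[0,0,-.0093]).round(1))
"
```

```text
t47.2 p [0.4039 0.0145 0.2245] ang 94.1 q [-0.24  0.24  1.96  0.    0.93 -0.31] gap 0.091 gf 98.0 F [ 1.2  0.6 -4.2]
 turn: 1 rows wz=0.001 tiltfix [0.002 0.001 0.   ]  shift: total [-0.0001  0.0487  0.001 ]  1 rows of [-0.0001  0.0487  0.001 ]
tray rear corner [287.9 203.8] [251.  194.2]
tray rear corner [215.5 151.8] [335.6 160.9]
```

Emit:
{"api": "apply_moves", "payload": {
  "plan": [
    [0,0.008,0,0,0,0,1],
    [0,0.01,0,0,0,0,1],
    [0,0.01,0,0,0,0,1],
    [0,0.01,0,0,0,0,1],
    [0,0.006,0,0,0,0,1],
    [0,0,0,0,0,0,1]
  ]
}}

```text
t: 48.1
tcp_pos: [0.4473, 0.0177, 0.2235]
tool_rot: [0.681, 0.732, -0.0, 0.0]
force: [-0.3, -0.1, -5.5]
finger_gap: 0.097
gripper_force: 98.0
```

```bash
python3 plan.py .5 .0214 .2225 94.05; python3 -c "
from h import *
print(sense()['ft_torque'])
im,C=shot('wrist','w20.png')
for X in[(.512,.189,.238),(.547,-.15,.238),(.512,.189,.185)]: print(proj(C,X).round())
hsv=cv2.cvtColor(im,cv2.COLOR_RGB2HSV)
"
```

```text
t48.1 p [0.4473 0.0177 0.2235] ang 94.1 q [-0.21  0.3   1.87 -0.    0.97 -0.28] gap 0.097 gf 98.0 F [-0.3 -0.1 -5.5]
 turn: 1 rows wz=0.001 tiltfix [-0.  0. -0.]  shift: total [-0.      0.0528  0.001 ]  1 rows of [-0.      0.0528  0.001 ]
[0.02872402 0.00095673 0.02501978]
[ 511. -173.]
[413. 522.]
[433. -76.]
```

Emit:
{"api": "apply_moves", "payload": {
  "plan": [
    [0,0.01,0,0,0,0,1],
    [0,0.015,0,0,0,0,1],
    [0,0.02,0,0,0,0,1],
    [0,0.02,0,0,0,0,1],
    [0,0.02,0,0,0,0,1],
    [0,0.02,0,0,0,0,1],
    [0,0.015,0,0,0,0,1],
    [0,0.01,0,0,0,0,1]
  ]
}}

```text
t: 49.15
tcp_pos: [0.5775, 0.0269, 0.2234]
tool_rot: [0.682, 0.732, -0.0, -0.0]
force: [-0.0, 0.5, -5.3]
finger_gap: 0.089
gripper_force: 98.0
```

Emit:
{"api": "apply_moves", "payload": {
  "plan": [
    [0,0.01,0,0,0,0,1],
    [0,0.008,0,0,0,0,1],
    [0,0.005,0,0,0,0,1],
    [0,0,0,0,0,0,1],
    [0,0,0,0,0,0,1]
  ]
}}

```text
t: 49.78
tcp_pos: [0.5989, 0.0286, 0.2236]
tool_rot: [0.682, 0.732, -0.0, -0.0]
force: [-0.2, -0.4, -4.3]
finger_gap: 0.091
gripper_force: 98.0
```

```bash
python3 plan.py .625 .0301 .2163 94.05; python3 -c "
from h import *
print(sense()['ft_torque'])"
```

```text
t49.8 p [0.5989 0.0286 0.2236] ang 94.1 q [-0.14  0.5   1.51 -0.    1.13 -0.21] gap 0.091 gf 98.0 F [-0.2 -0.4 -4.3]
 turn: 1 rows wz=0.000 tiltfix [-0.001 -0.     0.   ]  shift: total [-0.0003  0.0261  0.0073]  1 rows of [-0.0003  0.0261  0.0073]
[ 0.02448473  0.01707133 -0.04395481]
```

Now I push gently to feel for the posts.

Emit:
{"api": "apply_moves", "payload": {
  "plan": [
    [0,0.006,0.001,0,0,0,1],
    [0,0.006,0.001,0,0,0,1],
    [0,0.005,0,0,0,0,1],
    [0,0.004,0,0,0,0,1],
    [0,0.002,0,0,0,0,1],
    [0,0,0,0,0,0,1]
  ]
}}

```text
t: 50.52
tcp_pos: [0.6224, 0.0302, 0.2216]
tool_rot: [0.682, 0.732, -0.0, -0.0]
force: [-0.3, -0.6, -4.8]
finger_gap: 0.096
gripper_force: 98.0
```

Emit:
{"api": "apply_moves", "payload": {
  "plan": [
    [0,0.002,0,0,0,0,1],
    [0,0,0,0,0,0,1]
  ]
}}

```text
t: 50.78
tcp_pos: [0.6245, 0.0303, 0.2217]
tool_rot: [0.682, 0.732, 0.0, 0.0]
force: [0.2, 0.1, -4.4]
finger_gap: 0.093
gripper_force: 98.0
```

Emit:
{"api": "apply_moves", "payload": {
  "plan": [
    [0,0.002,0,0,0,0,1],
    [0,0,0,0,0,0,1]
  ]
}}

```text
t: 51.02
tcp_pos: [0.6248, 0.0304, 0.2215]
tool_rot: [0.682, 0.732, -0.001, -0.001]
force: [-5.1, -0.5, -2.1]
finger_gap: 0.092
gripper_force: 98.4
```

It touches the posts at x = 0.6248, as predicted. I lower the tray onto the runners.

Emit:
{"api": "apply_moves", "payload": {
  "plan": [
    [0,-0.002,0,0,0,0,1],
    [0,0,0.002,0,0,0,1],
    [0,0,0.002,0,0,0,1],
    [0,0,0.001,0,0,0,1],
    [0,0,0,0,0,0,1]
  ]
}}

```text
t: 51.65
tcp_pos: [0.6248, 0.0303, 0.2165]
tool_rot: [0.682, 0.732, 0.0, 0.0]
force: [-0.8, -0.3, -5.6]
finger_gap: 0.091
gripper_force: 98.1
```

Emit:
{"api": "apply_moves", "payload": {
  "plan": [
    [0,0,0.001,0,0,0,1],
    [0,0,0,0,0,0,1]
  ]
}}

```text
t: 51.9
tcp_pos: [0.6248, 0.0303, 0.2163]
tool_rot: [0.682, 0.732, 0.0, 0.001]
force: [-0.6, 0.2, -0.3]
finger_gap: 0.1
gripper_force: 98.7
```

The runners now carry the tray. I release and retreat upward.

Emit:
{"api": "apply_moves", "payload": {
  "plan": [
    [0,0,0,0,0,0,0.5],
    [0,0,0,0,0,0,0.2],
    [0,0,0,0,0,0,0.0],
    [0,0,0,0,0,0,0.0],
    [0,0,-0.02,0,0,0,0.0],
    [0,0,-0.03,0,0,0,0.0],
    [0,0,-0.05,0,0,0,0.0],
    [0,0,-0.05,0,0,0,0.0]
  ]
}}

```text
t: 52.9
tcp_pos: [0.6241, 0.0303, 0.3668]
tool_rot: [0.682, 0.732, -0.0, -0.0]
force: [0.8, 0.0, 0.5]
finger_gap: 0.502
gripper_force: 0.0
```

Emit:
{"api": "apply_moves", "payload": {
  "plan": [
    [0,0,-0.03,0,0,0,0],
    [0,0,0,0,0,0,0],
    [0,0,0,0,0,0,0]
  ]
}}

```text
t: 53.28
tcp_pos: [0.6236, 0.0304, 0.3942]
tool_rot: [0.682, 0.732, -0.001, -0.001]
force: [0.4, -0.4, -0.5]
finger_gap: 0.502
gripper_force: 0.0
```

```bash
python3 -c "
from h import *
im,C=shot('wrist','w21.png');s=sense();print(s['t'],s['tcp_pos'],s['force'])
d=(im.max(2)<55).astype(np.uint8);d[280:]=0
n,l,st,ce=cv2.connectedComponentsWithStats(d)
f=lambda u,v,z:(onz(C,(u,v),z)[:2]*1000).round(1)
for i in range(1,n):
  if st[i][4]>200: print(st[i],ce[i].round(1))
a=.0705;c=np.array([.6248,.0295,0])
for k in(-.065,.065): print('handle exp',proj(C,c+k*np.array([-np.sin(a),np.cos(a),0])+[0,0,.239]).round(1))
i=1+np.argmax([ -abs(ce[j][0]-276) if st[j][4]>200 and st[j][3]>30 else -999 for j in range(1,n)])
x,y,w,h,A=st[i];t=[(np.nonzero(l[v]==i)[0].mean(),v) for v in(y+6,y+h-25)]
P=[onz(C,q,.233)[:2]*1000 for q in t];dd=P[0]-P[1];print(P,'yaw',-dd[0]/dd[1],'end',f(t[0][0],y,.239))
"
```

```text
53.325 [0.62341075 0.03039844 0.39354193] [0.18315582 0.2422006  0.71850269]
[378  31  23  23 209] [386.1  37.2]
[ 372   54   58   73 2010] [402.1  90.1]
[ 497   74   63  206 2094] [532.1 180.6]
[276 131   9 125 996] [279.5 192.5]
[374 132  26 111 922] [386.4 184.7]
[412 163  27 116 214] [425.2 217.7]
[221 252  15  28 261] [229.9 268.4]
[321 252  15  28 260] [326.1 268.4]
handle exp [279.2 256.1]
handle exp [279.4 130.1]
[array([620.79329617,  87.72065001]), array([627.85071441,  -9.16796265])] yaw 0.07284053358654433 end [620.4  93.6]
```

The handle lies exactly where predicted (rows 131–256, yaw 0.073), so the tray is level, square and home. I hand in.

```bash
python3 -c "
from station import *
print(sign_off())"
```

```text
the job is handed in; nothing more can be done
None
```

I handed the job in; no verdict came back. My own checks put both cartridges in holder holes 0 and 1, the tin, lube bottle and spray can upright in the bin (no grease tub was there), and the tray fully home on the top runners.

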